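Load a tip box down the sensor lane and close the retaining arm

TASK

Push the closed pipette-tip box that stands on the loading track along it, between the two low guide rails, until it is fully home against the end stop, then swing the retaining arm fully across the track behind it and leave it there. Only push with the fingers: do not lift or tip the box. Neither the box nor the gripper may touch a rail at any time, as the rails' inner faces are lined with sensor lenses, and the vial, beaker and dish standing around must stay where they are.

Things in the scene. Friction and masses are not known exactly. Their poses are not given: they have to be found in the camera images.
- track: Fixed metal track: flat grey bed 170 mm wide (x), 470 mm long (y -230 to +240), 4 mm thick. Origin on the underside, on the lane's centre line; z up. The box travels along the track's own -y (to the robot's right). No rails on the entry bed, y > 20 mm; rails from y = +20 to -185 mm. At the end a white stop block, 34 mm above the bed, with two rubber bumpers, faces at y = -185 mm.
- rail_near: Guide rail on the robot's side (track -x), 12 mm wide, 205 mm long, 14 mm high: its top is 18 mm above the worktop. Origin at the centre of its underside, at track x = -54 mm; its inner face is at track x = -48 mm. Must not be touched.
- rail_far: The same rail on the far side (track +x): origin at track x = +54 mm, inner face at track x = +48 mm, so the lane is 96 mm wide. Must not be touched. With the box's origin at track x = -1 mm there are 9 mm from the box to each rail.
- tip_box: Loose pipette-tip box, lid stays shut, about 0.25 kg. Origin at its underside (on the bed), z up, long axis y. In its own frame: walls at rail height at x = -38 and +40, y = -59 and +59 mm; lid walls, 42 to 61 mm up, at x = -39 and +42, y = -60 and +60 mm; top at 63 mm. A tab 30 mm wide, 44 to 48 mm up, reaches x = -43 mm in mid side. Slides when pushed, stays where left.
- stop_face (a point): Middle of the end stop, in the plane of the bumpers' faces, 21 mm above the worktop. When the box is fully home, square against the bumpers, its origin is 59 mm before this point (at track y = -126 mm).
- stop_plunger (a joint): Sprung switch plunger in the middle of the end stop (m): 0 = standing 8 mm out of the bumpers' faces, 0.008 = pressed in by a box that is home. Light spring, under 0.6 N, too weak to push the box back.
- gate (a joint): Retaining arm, a flat steel arm on an upright pivot beside the far rail (rad): 0 = open, along the track outside the rail and pointing to the entry (track +y); negative = swung farther outward; +1.571 = closed against its end of travel, straight across the track behind the box (pointing to track -x). Stays where it is left; about 0.3 N at the knob moves it.
- gate_pivot (a point): Pivot axis of the retaining arm, at half its thickness, at track x = +71 mm, y = -54 mm. The arm is 10 mm wide and lies 26 to 36 mm above the worktop, 8 mm clear over the rails.
- gate_knob (a point): Middle of the upright white knob (15 mm thick, top at 58 mm above the worktop) on the arm, 80 mm from the pivot axis. To close the arm it or the arm is pushed from outside, toward the robot and then toward the end stop.
- dye_vial: Small brown vial with black cap, 22 mm thick, 48 mm high, standing on the robot's side of the track. Bystander. Origin at the centre of its underside.
- beaker: Small clear beaker, 44 mm thick, 58 mm high, standing beyond the entry end of the track. Bystander. Origin at the centre of its underside.
- petri_dish: Flat clear dish, 59 mm across, 15 mm high, lying beyond the entry end of the track. Bystander. Origin at the centre of its underside.

How it is judged:
By the outcome, as a careful person would: the job done as asked, in the order asked, and still so for the second after the job is handed in, with the robot touching nothing.
It also fails if it takes over 72 s, if anything falls off the work surface, if the arm or the gripper's body presses on something with over 40 N, if the wrist force passes 120 N, or if a joint passes its speed limit or range.

ROBOT

A 6-joint arm with a two-finger parallel gripper is mounted at the origin on a cart in front of the work surface, level with it; the furniture and walls round the work are solid. World frame = base frame: x ahead of the robot, y to its left, z up, the work surface at z = 0. Lengths are in m, angles in rad, forces in N, time in s.
With the tool pointing down it reaches from about 0.375 to 0.9 m from the base axis. Payload 3.1 kg.
Tool frame: the origin (TCP) lies at the very end of the fingers, on their centre line; the grasp point (between the pads) lies 19 mm behind it; x points along the fingers, z is the direction in which the jaws open and shut, and the axes are right-handed (so a half turn about x gives the same grasp; the last joint's range is limited). The gripper opens to 85 mm and grips with 20 to 120 N. Pads are 22 mm wide; open, the fingers measure 114 mm over their backs; the gripper's body (76 mm by 85 mm) begins 54 mm behind the grasp point. The pads swing forward as they close: fully open they stand 13 mm farther back than shut.
Start: joints at [1.05, 0.527, 1.433, -0, 1.181, -0.178], TCP at [0.209, 0.589, 0.201] pointing down, gripper open.
Joint ranges: [-3.08, 3.08], [-0.75, 2.2], [0.22, 2.44], [-1.43, 4.57], [0, 2.65], [-2.85, 2.85]. Speed limits (rad/s): [2.79, 2.79, 3.14, 3.14, 3.14, 3.14].

INTERFACE

Orientations are given as a unit quaternion [x, y, z, w].
In Python, from station import manip, viewer, job gives the robot as it stands.
- The arm moves only by the tool move_arm, never from a script. Its argument "deltas" is one flat list of numbers, 7 for each row, row after row: the finger opening in mm, from 0 to 85.4, then the shift along the tool's x, y, z in mm, then the turn, a rotation vector about the tool's x, y, z in degrees. In form: [jaw, tx, ty, tz, rx, ry, rz, jaw, tx, ty, tz, rx, ry, rz, ...]. A call has 1 to 10 rows; each row shifts and turns the commanded pose from where the row before left it, along the tool's axes as they then stand; what a row does not reach is not made up. A row lasts 1/10 s, in which the tool goes at most 50 mm and 8.59 degrees, less where a joint would pass 70% of its speed; a pose out of reach is approached as far as the arm can. A call is refused whole if a number of a shift passes 50 or a number of a turn 8.59, either way. A call with a gripper value outside its range is refused whole. The fingers move at their own pace and stop on an object; "force" is the grip in N (left out, the last holds). Time passes only in rows, so rows that do not move let the fingers close. It gives the time, the measured TCP pose, the force and the opening at its end, in the units of the state.
- manip.sense(): the state, without advancing time (a new reading comes with each control period).
- viewer.snapshot(name): name is "side" or "top"; returns a dict with "image" (384x512x3 uint8, red, green, blue), "depth" (384x512 float32, m along the optical axis (not along the pixel's ray), 0 where there is no reading), "fovy" (degrees; the focal length in pixels is half the picture's height over the tangent of half this angle, whatever the lens; pixels are square), "cx", "cy" (the principal point, pixels), "R" (3x3) and "t" (3): a world point X has camera coordinates R X + t. Camera axes: x right, y down, z forward; pixel columns grow to the right and rows downward; lengths in m; the calibration is good to about 2 mm. A picture is of the moment at which its call begins.
- job.sign_off(): hands the job in, once; it reports no verdict.
The state is a dict: "t": time; "q": joint angles; "qd": joint speeds; "tau": joint torques, N m; "tcp_pos": TCP position; "tool_rot": TCP orientation; "force": force on the tool from outside, world axes, zero at the start; "ft_torque": the same for the moment, N m; "finger_gap": opening from 0.0 (shut) to 1.0 (fully open).
Only numpy, scipy, OpenCV 4.12 (cv2) and the standard library are available. Lean on these libraries where they do the work, as an engineer would, in place of code of your own. Each camera call takes 0.05 s, during which the arm holds its last target.

## Working session

There is one attempt and no reset: what is moved stays moved. The work goes in short steps, Python scripts to look and compute and a tool call to move; the robot and the scene stay as the last step left them, time stands still between calls to the robot, and variables do not carry over. Pictures are saved under pics/ and viewed, and the job is handed in when it is done.

Besides the shell and the picture viewer there is one more tool, called as name(argument=value, ...) on one line, values as JSON. move_arm: Moves the arm, as the interface text tells. Its arguments: {"type":"object","properties":{"deltas":{"type":"array"},"force":{"type":"number"}},"required":["deltas"]}

```bash
mkdir -p pics; ls; cat > h.py <<'E'
import numpy as np, cv2
from station import manip, viewer, job
def snap(name,fn=None):
    s=viewer.snapshot(name)
    if fn: cv2.imwrite('pics/'+fn+'.png',cv2.cvtColor(s['image'],cv2.COLOR_RGB2BGR))
    return s
def f(s): return s['image'].shape[0]/2/np.tan(np.radians(s['fovy'])/2)
def onplane(s,u,v,z):
    R=np.array(s['R']);t=np.array(s['t']);F=f(s)
    d=R.T@np.array([(u-s['cx'])/F,(v-s['cy'])/F,1]);c=-R.T@t
    return c+d*(z-c[2])/d[2]
def cloud(s):
    R=np.array(s['R']);t=np.array(s['t']);F=f(s);D=s['depth'];h,w=D.shape
    u,v=np.meshgrid(np.arange(w),np.arange(h))
    P=np.stack([(u-s['cx'])/F*D,(v-s['cy'])/F*D,D],-1)
    X=(P-t)@R; X[D==0]=np.nan
    return X
def proj(s,X):
    p=np.array(s['R'])@np.array(X)+np.array(s['t']);F=f(s)
    return s['cx']+F*p[0]/p[2], s['cy']+F*p[1]/p[2]
E
python3 - <<'E'
from h import *
for n in('side','top'):
    s=snap(n,n+'0'); print(n,s['fovy'],s['cx'],s['cy'],np.round(s['R'],3).tolist(),np.round(-np.array(s['R']).T@np.array(s['t']),3), (s['depth']==0).mean())
    big=cv2.resize(cv2.cvtColor(s['image'],cv2.COLOR_RGB2BGR),(800,600),interpolation=cv2.INTER_CUBIC);cv2.imwrite('pics/'+n+'0b.png',big)
print(manip.sense())
E
```

```text
pics
side 42.4853386572089 262.78472153582203 190.5861985138621 [[0.929, -0.369, 0.01], [-0.166, -0.441, -0.882], [0.33, 0.818, -0.471]] [ 0.139 -0.716  0.548] 0.003987630208333333
top 53.791859658039265 256.82087693390616 195.8173307006742 [[0.02, -1.0, -0.004], [-0.998, -0.02, -0.051], [0.051, 0.005, -0.999]] [0.449 0.151 0.891] 0.004053751627604167
{'t': 0.1, 'q': array([ 1.05049417e+00,  5.28388039e-01,  1.43376778e+00, -7.41532959e-06,
        1.18138914e+00, -1.78536859e-01]), 'qd': array([-0.00151106, -0.00101143, -0.00306005, -0.00138858,  0.00076112,
       -0.00011097]), 'tau': array([ 9.23533153e-04, -4.43306351e+01, -1.78586519e+01, -1.79923923e-04,
        3.83628052e-03,  9.64964386e-06]), 'tcp_pos': array([0.20911453, 0.58824191, 0.20052444]), 'tool_rot': array([-0.40798573,  0.57836743,  0.40739836,  0.57711813]), 'force': array([ 0.38614929, -0.26502044, -0.81619294]), 'ft_torque': array([-0.0092508 ,  0.00979286, -0.02228067]), 'finger_gap': 0.9993743879132014}
```

```bash
sleep 1
```

```text
(no output)
```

View pics/top0b.png

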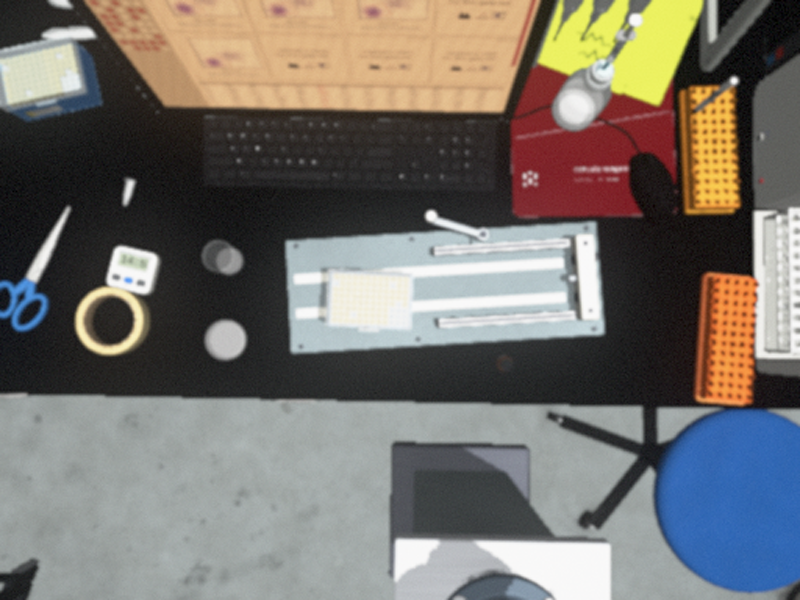

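View pics/side0b.png

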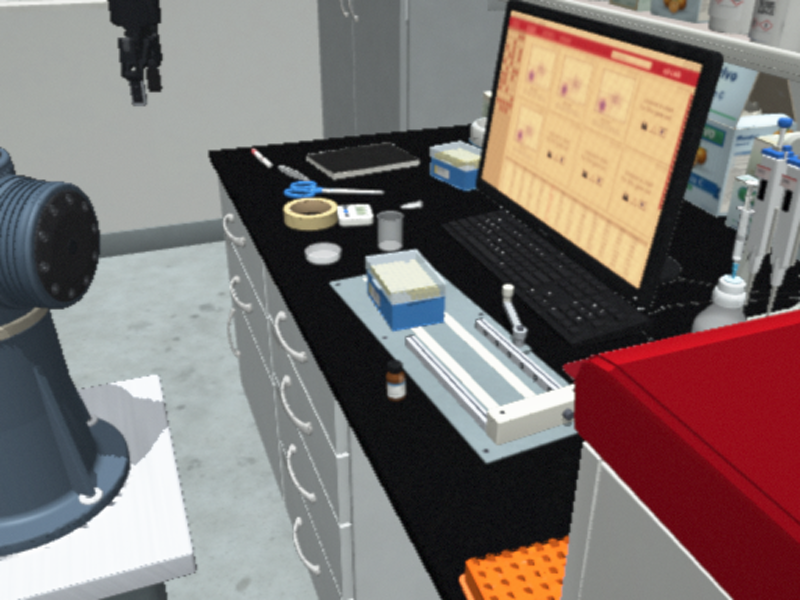

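```bash
python3 - <<'E'
from h import *
s=snap('top');im=cv2.cvtColor(s['image'],cv2.COLOR_RGB2BGR)
c=im[135:235,175:395];cv2.imwrite('pics/topz.png',cv2.resize(c,(792,360),interpolation=cv2.INTER_CUBIC))
s=snap('side');im=cv2.cvtColor(s['image'],cv2.COLOR_RGB2BGR)
c=im[150:300,200:390];cv2.imwrite('pics/sidez.png',cv2.resize(c,(760,600),interpolation=cv2.INTER_CUBIC))
E
sleep 1
```

```text
(no output)
```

View pics/topz.png

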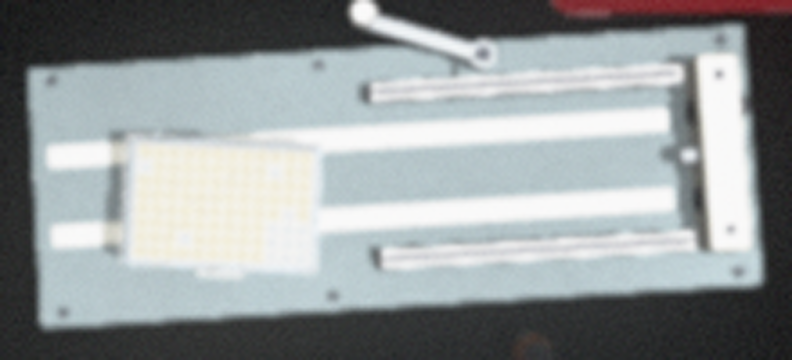

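View pics/sidez.png

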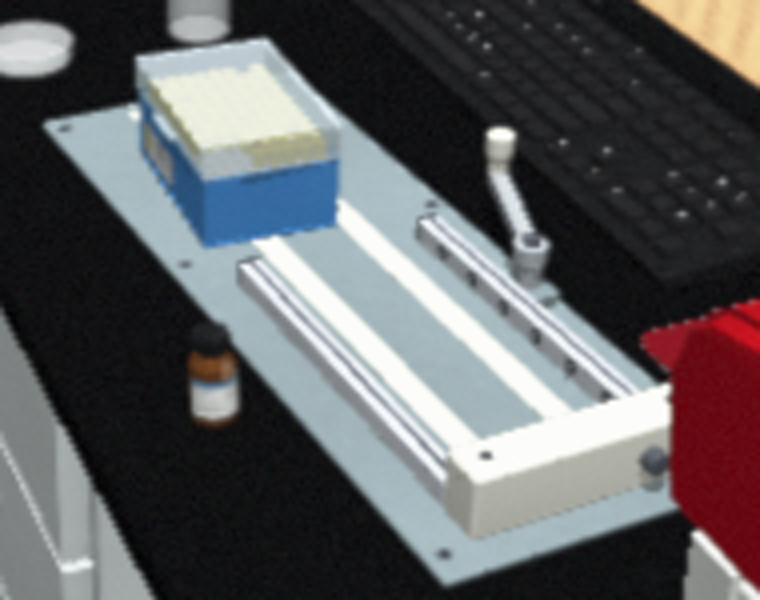

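```bash
python3 - <<'E'
from h import *
s=snap('top');im=s['image'];X=cloud(s)
hsv=cv2.cvtColor(im,cv2.COLOR_RGB2HSV)
# track mask: bright enough region connected
g=cv2.cvtColor(im,cv2.COLOR_RGB2GRAY)
roi=np.zeros_like(g);roi[138:230,178:392]=1
m=((g>95)&(roi>0)&(hsv[...,0]>60)).astype(np.uint8)
white=((g>95)&(roi>0)).astype(np.uint8)
white=cv2.morphologyEx(white,cv2.MORPH_OPEN,np.ones((7,7)))
cs,_=cv2.findContours(white,cv2.RETR_EXTERNAL,cv2.CHAIN_APPROX_NONE)
c=max(cs,key=cv2.contourArea);r=cv2.minAreaRect(c);print(r)
b=cv2.boxPoints(r)
P=np.array([onplane(s,u,v,.004) for u,v in b]);print(P.round(4)); print([np.linalg.norm(P[i]-P[i-1]).round(4) for i in range(4)])
print('center',P.mean(0))
for n,(u,v) in dict(bed=(355,175),bed2=(190,205),boxtop=(235,192),knob=(276,138),stop=(374,180),rail=(320,206)).items():
    print(n,np.nanmedian(X[v-1:v+2,u-1:u+2].reshape(-1,3),0).round(4), im[v,u])
E
```

```text
((283.6108703613281, 181.2743377685547), (78.22237396240234, 202.04327392578125), 86.42366790771484)
[[ 0.603   0.3387  0.004 ]
 [ 0.6423 -0.1369  0.004 ]
 [ 0.4584 -0.1489  0.004 ]
 [ 0.4194  0.3217  0.004 ]]
[np.float64(0.1844), np.float64(0.4772), np.float64(0.1843), np.float64(0.4722)]
center [0.53075948 0.09366456 0.004     ]
bed [ 0.5485 -0.074   0.0038] [184 200 204]
bed2 [0.4701 0.3118 0.0042] [184 200 204]
boxtop [0.4989 0.2032 0.0669] [243 240 227]
knob [0.6211 0.1156 0.0571] [249 249 248]
stop [ 0.5342 -0.1085  0.0369] [249 249 249]
rail [0.4735 0.0097 0.0172] [238 239 239]
```

```bash
sleep 1
cat >> h.py <<'E'
def cross(line,th,rising=True):
    l=line.astype(float)
    for i in range(len(l)-1):
        a,b=l[i],l[i+1]
        if (a<th<=b) if rising else (a>=th>b): return i+(th-a)/(b-a)
    return None
def fitline(P):
    P=np.asarray(P)[:,:2]; keep=np.ones(len(P),bool)
    for _ in range(4):
        c=P[keep].mean(0);d=np.linalg.svd(P[keep]-c)[2][0];n=np.array([-d[1],d[0]])
        r=(P-c)@n; sg=max(1.5*np.median(abs(r[keep])),3e-4);keep=abs(r)<2.5*sg
    if d[1]<0:d=-d
    return c,d,np.std(r[keep]),keep.sum()
E
cat > track.py <<'E'
from h import *
s=snap('top');g=cv2.cvtColor(s['image'],cv2.COLOR_RGB2GRAY);g=cv2.GaussianBlur(g,(3,3),0)
A=[];B=[]
for u in range(190,378):
    if not(265<u<315):
        v=cross(g[136:175,u],105); 
        if v is not None: A.append(onplane(s,u,136+v,.004))
    v=cross(g[200:240,u],105,False)
    if v is not None: B.append(onplane(s,u,200+v,.004))
L=[];Rr=[]
for v in range(160,220):
    u=cross(g[v,170:215],105)
    if u is not None:L.append(onplane(s,170+u,v,.004))
for v in range(150,207):
    u=cross(g[v,360:400][::-1],105)
    if u is not None:Rr.append(onplane(s,399-u,v,.004))
res=[]
for n,q in(('far',A),('near',B),('entry',L),('stop',Rr)):
    c,d,sd,k=fitline(q);res.append((c,d));print(n,c.round(4),'ang',np.degrees(np.arctan2(d[1],d[0])).round(2),sd.round(5),k)
def inter(a,b): 
    t=np.linalg.solve(np.array([a[1],-b[1]]).T,b[0]-a[0]);return a[0]+t[0]*a[1]
C=np.array([inter(res[0],res[2]),inter(res[0],res[3]),inter(res[1],res[3]),inter(res[1],res[2])])
print(C.round(4));print([np.linalg.norm(C[i]-C[(i+1)%4]).round(4) for i in range(4)],C.mean(0))
E
python3 track.py
```

```text
far [0.6108 0.1006] ang 94.66 0.00038 139
near [0.4385 0.0923] ang 94.65 0.00032 188
entry [0.5063 0.328 ] ang 4.6 0.00031 60
stop [ 0.5394 -0.1428] ang 4.84 0.00029 52
[[ 0.5918  0.3348]
 [ 0.63   -0.1351]
 [ 0.4581 -0.1496]
 [ 0.4199  0.321 ]]
[np.float64(0.4715), np.float64(0.1725), np.float64(0.4722), np.float64(0.1725)] [0.52494571 0.09277389]
```

```bash
sleep 1
cat > T.py <<'E'
from h import *
yaw=np.radians(4.65); ey=np.array([-np.sin(yaw),np.cos(yaw)]); ex=np.array([np.cos(yaw),np.sin(yaw)])
O=np.array([.52495,.09277])-.005*ey
def w2t(p): p=np.asarray(p)[...,:2]-O; return np.stack([p@ex,p@ey],-1)
def t2w(x,y): return O+x*ex+y*ey
E
cat > box.py <<'E'
from T import *
import sys
print('O',O)
for n in('top','side'):
    s=snap(n,sys.argv[1]+n if len(sys.argv)>1 else None)
    X=cloud(s);T=w2t(X)
    m=(X[...,2]>.062)&(X[...,2]<.072)&(abs(T[...,0])<.075)&(T[...,1]<.24)&(T[...,1]>-.183)
    m=cv2.morphologyEx(m.astype(np.uint8),cv2.MORPH_CLOSE,np.ones((3,3)))
    cs,_=cv2.findContours(m,cv2.RETR_EXTERNAL,cv2.CHAIN_APPROX_NONE)
    if not cs: print('none');continue
    c=max(cs,key=cv2.contourArea)[:,0,:]
    W=np.array([onplane(s,u,v,.067) for u,v in c]);t=w2t(W)*1000
    h=cv2.convexHull(t.astype(np.float32));r=cv2.minAreaRect(h);print(n,'n',m.sum(),'rect track mm',np.round(r[0],1),np.round(r[1],1),round(r[2],2), np.nanmedian(X[m>0][:,2]))
E
python3 box.py; python3 - <<'E'
from T import *
s=snap('top');X=cloud(s);T=w2t(X)*1000
# knob, rails, arm
z=X[...,2]
k=(z>.05)&(z<.064)&(T[...,0]>50)&(T[...,0]<150)&(T[...,1]>-100)&(T[...,1]<100)
print('knob',k.sum(),np.median(T[k],0),np.median(z[k]))
a=(z>.030)&(z<.042)&(T[...,0]>60)&(T[...,0]<150)&(T[...,1]>-80)&(T[...,1]<60)
print('arm',a.sum(),T[a].min(0),T[a].max(0), T[a].mean(0))
for nm,sg in(('near',-1),('far',1)):
    r=(z>.014)&(z<.022)&(abs(T[...,0]-sg*54)<14)&(T[...,1]>-185)&(T[...,1]<25)
    print(nm,r.sum(),T[r].mean(0),np.percentile(T[r],[2,98],axis=0).round(1).tolist())
st=(z>.033)&(z<.042)&(abs(T[...,0])<60)&(T[...,1]<-170)&(T[...,1]>-240)
print('stop',np.percentile(T[st],[1,99],axis=0))
for nm,(u,v) in dict(vial=(322,232),beaker=(140,165),dish=(144,217)).items():
    p=X[v,u];print(nm,p.round(3),w2t(p)*1000)
E
```

```text
O [0.52535534 0.08778646]
top n 1991 rect track mm [-14.5 115.4] [119.4  79.4] 83.85 0.06642584892986773
side n 978 rect track mm [-19.8 113. ] [131.8  84.4] 83.79 0.06775587567561404
knob 40 [98.40063809 22.01734291] 0.05767864151651694
arm 183 [ 63.62882008 -61.58573111] [100.21257726  25.75581339] [ 81.83900557 -24.87615013]
near 458 [-52.91927904 -80.89520544] [[-58.7, -179.3], [-47.1, 18.0]]
far 471 [ 54.61763312 -80.83816793] [[48.8, -179.3], [60.9, 17.6]]
stop [[ -59.06357057 -212.37357872]
 [  58.36144805 -186.92463143]]
vial [0.415 0.009 0.046] [-116.32009168  -69.49748593]
beaker [0.562 0.433 0.002] [ 64.78100922 341.36922028]
dish [0.44  0.415 0.016] [-58.55270492 333.38413286]
```

```bash
sleep 1
cat > go.py <<'E'
from T import *
from scipy.spatial.transform import Rotation as Rn
import sys
def plan(xt,yt,z,ang,tilt=0):
    """ang: direction of tool z axis in track frame (deg from track x), tool x down. choose half turn nearest. prints rotation vec and shifts in tool frame (after rotation)"""
    st=manip.sense();R0=Rn.from_quat(st['tool_rot']);p=st['tcp_pos']
    best=None
    for k in(0,180):
        a=np.radians(ang+k)+yaw
        zt=np.array([np.cos(a),np.sin(a),0]);xx=np.array([0,0,-1.]);yy=np.cross(zt,xx)
        M=Rn.from_matrix(np.stack([xx,yy,zt],1))
        rv=(R0.inv()*M).as_rotvec(degrees=True)
        if best is None or np.linalg.norm(rv)<np.linalg.norm(best[0]):best=(rv,M)
    rv,M=best
    tgt=np.array([*t2w(xt,yt),z])
    print('t',round(st['t'],2),'tcp track mm',(w2t(p)*1000).round(1),'z',round(p[2]*1000,1),'F',st['force'].round(2),'gap',round(st['finger_gap'],3))
    print('rotvec(now tool) deg',rv.round(2),'q6',st['q'][5].round(2),'| shift after rot mm',(M.inv().apply(tgt-p)*1000).round(1),'| shift in current tool',(R0.inv().apply(tgt-p)*1000).round(1))
    print('tool axes in track: y',np.round(w2t(O+M.as_matrix()[:2,1]),2),'z',np.round(w2t(O+M.as_matrix()[:2,2]),2))
a=[float(v) for v in sys.argv[1:]]
plan(a[0]/1000,a[1]/1000,a[2]/1000,a[3])
E
echo "side:"; python3 go.py -85 115 150 90; echo end; python3 go.py 0 200 150 0
```

```text
side:
t 0.45 tcp track mm [-274.3  524.9] z 201.3 F [-1.07  0.78 -0.47] gap 1.004
rotvec(now tool) deg [-2.423e+01 -1.000e-02 -0.000e+00] q6 -0.18 | shift after rot mm [  51.3 -189.3 -409.9] | shift in current tool [  51.4 -340.8 -296.1]
tool axes in track: y [-1. -0.] z [-0.  1.]
end
t 0.45 tcp track mm [-274.3  524.9] z 201.3 F [-1.07  0.78 -0.47] gap 1.004
rotvec(now tool) deg [ 6.577e+01 -1.000e-02  1.000e-02] q6 -0.18 | shift after rot mm [  51.3 -324.9  274.3] | shift in current tool [  51.4 -383.5 -183.7]
tool axes in track: y [-0.  1.] z [ 1. -0.]
```

```bash
sleep 1
```

move_arm(deltas=[85,0,0,0,-8.1,0,0,85,0,0,0,-8.1,0,0,85,0,0,0,-8,0,0,85,0,-17,-37,0,0,0,85,0,-17,-37,0,0,0,85,0,-17,-37,0,0,0,85,0,-17,-37,0,0,0,85,0,-17,-37,0,0,0,85,0,-17,-37,0,0,0,85,0,-17,-37,0,0,0], force=40)

```text
t: 1.45
tcp_pos: [0.3496, 0.3389, 0.2017]
tool_rot: [0.52, -0.479, -0.52, -0.48]
force: [0.7, 0.4, 0.5]
finger_gap: 0.997
```

move_arm(deltas=[85,0,-17,-37,0,0,0,85,0,-17,-37,0,0,0,85,0,-17,-37,0,0,0,85,0,-17,-37,0,0,0,85,0,0,0,0,0,0,85,0,0,0,0,0,0])

```text
t: 2.05
tcp_pos: [0.4289, 0.1976, 0.2015]
tool_rot: [-0.519, 0.48, 0.519, 0.48]
force: [0.0, 0.2, 0.4]
finger_gap: 0.998
```

```bash
python3 go.py -85 115 150 90; python3 go.py -85 115 26 90;python3 box.py
```

```text
t 2.05 tcp track mm [-87.2 117.3] z 201.5 F [0.04 0.22 0.42] gap 0.998
rotvec(now tool) deg [-0.19  0.03 -0.01] q6 -1.45 | shift after rot mm [51.5 -2.2 -2.3] | shift in current tool [51.5 -2.2 -2.3]
tool axes in track: y [-1. -0.] z [-0.  1.]
t 2.05 tcp track mm [-87.2 117.3] z 201.5 F [0.04 0.22 0.42] gap 0.998
rotvec(now tool) deg [-0.19  0.03 -0.01] q6 -1.45 | shift after rot mm [175.5  -2.2  -2.3] | shift in current tool [175.5  -2.2  -2.3]
tool axes in track: y [-1. -0.] z [-0.  1.]
O [0.52535534 0.08778646]
top n 910 rect track mm [ -1.  114.3] [118.7  52.1] 83.75 0.0664008456217498
side n 968 rect track mm [-19.3 113.1] [131.5  83.5] 83.79 0.06779484359863468
```

move_arm(deltas=[80,30,0,0,0,0,0,80,30,0,0,0,0,0,80,30,0,0,0,0,0,80,30,0,-2,0,0,0,80,25,0,0,0,0,0,80,20,0,0,0,0,0,80,15,0,0,0,0,0,80,0,0,0,0,0,-5,80,0,0,0,0,0,0,80,0,0,0,0,0,0])

```text
t: 3.15
tcp_pos: [0.428, 0.1973, 0.0216]
tool_rot: [0.54, -0.456, -0.499, -0.501]
force: [0.4, 0.2, -0.4]
finger_gap: 0.937
```

```bash
python3 go.py -85 115 26 90; python3 box.py; python3 - <<'E'
from h import *
s=snap('side');im=cv2.cvtColor(s['image'],cv2.COLOR_RGB2BGR)
cv2.imwrite('pics/a1.png',cv2.resize(im[100:300,180:440],(780,600),interpolation=cv2.INTER_CUBIC))
s=snap('top');im=cv2.cvtColor(s['image'],cv2.COLOR_RGB2BGR)
cv2.imwrite('pics/a1t.png',cv2.resize(im[125:275,165:385],(792,540),interpolation=cv2.INTER_CUBIC))
E
```

```text
t 3.15 tcp track mm [-88.1 117. ] z 21.6 F [ 0.4   0.23 -0.38] gap 0.937
rotvec(now tool) deg [0.1  0.01 4.92] q6 -1.43 | shift after rot mm [-4.4 -3.1 -2. ] | shift in current tool [-4.2 -3.5 -2. ]
tool axes in track: y [-1. -0.] z [-0.  1.]
O [0.52535534 0.08778646]
top n 1989 rect track mm [-14.4 115.5] [119.2  79.4] 83.91 0.06647869196295476
side n 890 rect track mm [-19.  112.9] [131.8  82.9] 83.81 0.06774982738134185
```

View pics/a1.png

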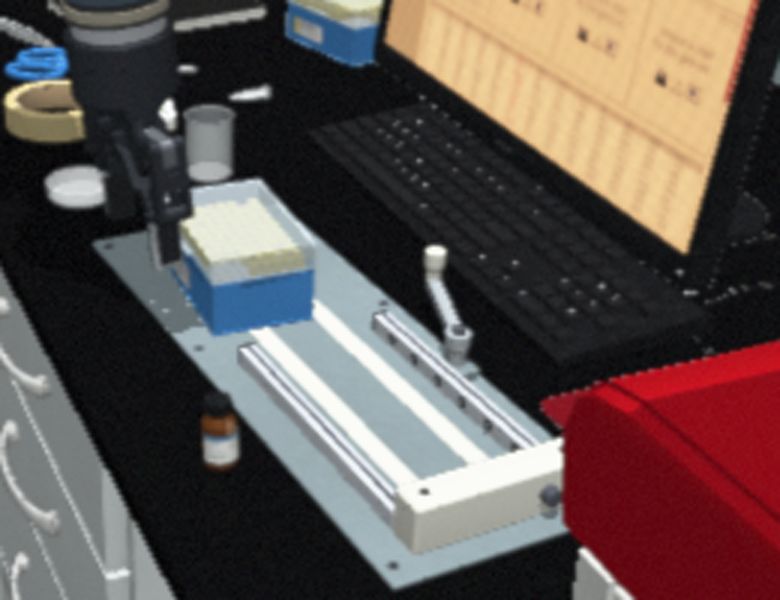

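View pics/a1t.png

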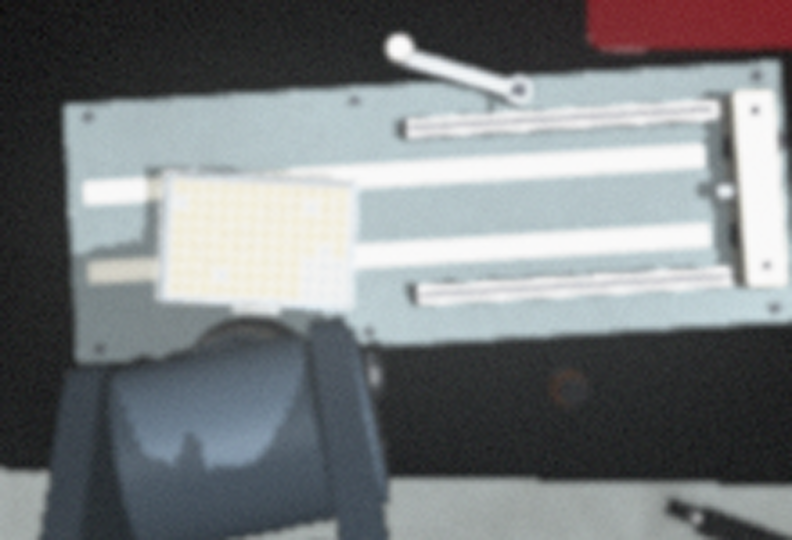

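move_arm(deltas=[80,0.4,-5,0,0,0,0,80,0.4,-5,0,0,0,0,80,0.4,-5,0,0,0,0,80,0.3,-3,0,0,0,0,80,0.3,-3,0,0,0,0,80,0.3,-3,0,0,0,0,80,0.2,-2,0,0,0,0,80,0.2,-2,0,0,0,0,80,0,0,0,0,0,0])

```text
t: 4.25
tcp_pos: [0.4572, 0.1985, 0.0213]
tool_rot: [0.54, -0.456, -0.498, -0.502]
force: [-0.6, -0.1, 0.1]
finger_gap: 0.938
```

```bash
python3 go.py -50 115 20 90; python3 box.py; python3 - <<'E'
from h import *
s=snap('side');im=cv2.cvtColor(s['image'],cv2.COLOR_RGB2BGR)
cv2.imwrite('pics/a2.png',cv2.resize(im[130:230,200:330],(780,600),interpolation=cv2.INTER_CUBIC))
E
```

```text
t 4.25 tcp track mm [-58.9 115.9] z 21.3 F [-0.58 -0.07  0.07] gap 0.938
rotvec(now tool) deg [-0.04  0.    5.03] q6 -1.44 | shift after rot mm [ 1.3 -8.9 -0.9] | shift in current tool [ 2.1 -8.8 -0.9]
tool axes in track: y [-1. -0.] z [-0.  1.]
O [0.52535534 0.08778646]
top n 1563 rect track mm [ -5.8 117.5] [118.5  74.3] 88.79 0.06653443047621922
side n 770 rect track mm [-22.1 115.5] [132.1 102.3] 87.4 0.06779344421366702
```

View pics/a2.png

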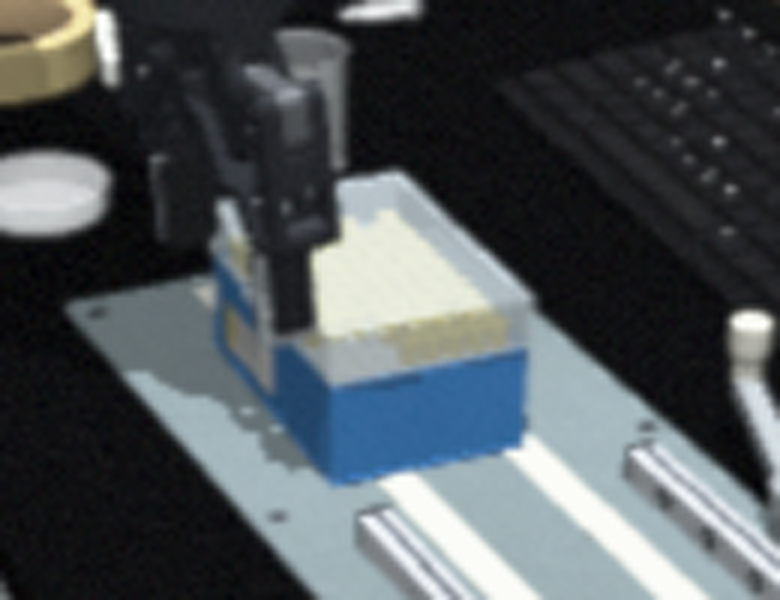

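move_arm(deltas=[80,0.2,-2,0,0,0,0,80,0.2,-2,0,0,0,0,80,0.2,-2,0,0,0,0,80,0.1,-1,0,0,0,0,80,0,0,0,0,0,0,80,0,10,0,0,0,0,80,0,10,0,0,0,0,80,0,10,0,0,0,0,80,0,0,0,0,0,0])

```text
t: 5.3
tcp_pos: [0.4308, 0.1963, 0.0183]
tool_rot: [0.54, -0.457, -0.499, -0.5]
force: [-0.8, 0.6, -0.2]
finger_gap: 0.936
```

```bash
python3 go.py -50 115 20 90; python3 box.py; python3 - <<'E'
from h import *
s=snap('top');im=cv2.cvtColor(s['image'],cv2.COLOR_RGB2BGR)
cv2.imwrite('pics/a3t.png',cv2.resize(im[135:235,175:395],(792,360),interpolation=cv2.INTER_CUBIC))
E
```

```text
t 5.3 tcp track mm [-85.4 115.8] z 18.3 F [-0.76  0.64 -0.22] gap 0.936
rotvec(now tool) deg [ 0.   -0.03  4.77] q6 -1.43 | shift after rot mm [ -1.7 -35.4  -0.8] | shift in current tool [  1.3 -35.5  -0.8]
tool axes in track: y [-1. -0.] z [-0.  1.]
O [0.52535534 0.08778646]
top n 1986 rect track mm [ -3.5 119.3] [119.3  79.5] 89.97 0.06641843442169047
side n 886 rect track mm [ -7.5 116.2] [132.4  84.1] 89.28 0.06779277890669246
```

View pics/a3t.png

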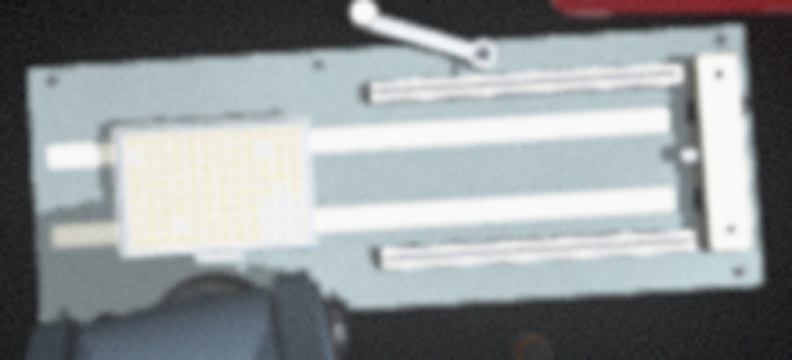

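move_arm(deltas=[80,0.6,-8,0,0,0,0,80,0.6,-8,0,0,0,0,80,0.6,-8,0,0,0,0,80,0.3,-4,0,0,0,0,80,0.2,-3,0,0,0,0,80,0.2,-2,0,0,0,0,80,0.2,-2,0,0,0,0,80,0.2,-2,0,0,0,0,80,0,-1,0,0,0,0,80,0,0,0,0,0,0])

```text
t: 6.45
tcp_pos: [0.4725, 0.1998, 0.0191]
tool_rot: [0.54, -0.456, -0.498, -0.502]
force: [-1.2, 0.2, -1.0]
finger_gap: 0.937
```

```bash
python3 go.py -50 115 20 90; python3 box.py
```

```text
t 6.45 tcp track mm [-43.6 115.9] z 19.1 F [-1.25  0.2  -1.02] gap 0.937
rotvec(now tool) deg [-0.03  0.    5.05] q6 -1.45 | shift after rot mm [-0.9  6.4 -0.9] | shift in current tool [-1.5  6.3 -0.9]
tool axes in track: y [-1. -0.] z [-0.  1.]
O [0.52535534 0.08778646]
top n 1377 rect track mm [ 13.  119.3] [119.3  63.6] 89.97 0.06646682316052598
side n 740 rect track mm [ 17.1 101.2] [155.   87.7] 50.73 0.06775644858881374
```

move_arm(deltas=[80,-0.6,8,0,0,0,0,80,-0.6,8,0,0,0,0,80,-0.6,8,0,0,0,0,80,-0.6,8,0,0,0,0,80,0,8,0,0,0,0,80,0,0,0,0,0,0,80,0,0,0,0,0,0])

```text
t: 7.25
tcp_pos: [0.4321, 0.1965, 0.018]
tool_rot: [0.54, -0.456, -0.498, -0.502]
force: [0.2, 0.4, -0.7]
finger_gap: 0.936
```

```bash
python3 go.py -50 115 20 90; python3 box.py; python3 - <<'E'
from T import *
# rails and lid edges from gray in top image: profile along track x
s=snap('top','a4t')
g=cv2.cvtColor(s['image'],cv2.COLOR_RGB2GRAY).astype(np.float32)
def prof(y0,y1,z,xs):
    out=[]
    for x in xs:
        v=[]
        for y in np.arange(y0,y1,.002):
            p=proj(s,[*t2w(x,y),z]);v.append(p)
        v=np.array(v,np.float32)
        out.append(cv2.remap(g,v[:,:1],v[:,1:],cv2.INTER_LINEAR).mean())
    return np.array(out)
xs=np.arange(-70,71,1.)/1000
p=prof(-.17,0.01,.018,xs)
for a in range(0,141,20): print(int(xs[a]*1000),p[a:a+20].astype(int))
E
```

```text
t 7.25 tcp track mm [-84.1 116. ] z 18.0 F [ 0.22  0.36 -0.71] gap 0.936
rotvec(now tool) deg [-0.02  0.    5.02] q6 -1.43 | shift after rot mm [ -2.  -34.1  -1. ] | shift in current tool [  1.  -34.1  -0.9]
tool axes in track: y [-1. -0.] z [-0.  1.]
O [0.52535534 0.08778646]
top n 1981 rect track mm [  5.  119.4] [119.2  79.4] 89.87 0.06642178118360995
side n 919 rect track mm [  0.4 116.7] [131.8  84.5] 89.61 0.06776597224330352
-70 [197 197 197 196 196 196 197 199 203 211 219 225 229 229 224 218 214 214
 218 223]
-50 [224 221 212 200 191 186 186 189 191 193 194 194 196 201 208 217 226 234
 241 245]
-30 [247 248 248 248 248 248 248 247 245 241 235 227 218 208 200 195 193 193
 193 193]
-10 [193 193 193 193 193 193 193 192 192 191 191 191 191 191 191 191 192 192
 192 192]
10 [192 192 193 195 199 206 215 225 233 240 244 247 248 248 248 248 248 248
 247 245]
30 [242 237 229 220 211 203 197 195 194 194 194 193 191 189 186 185 187 195
 206 216]
50 [223 225 221 215 211 211 216 222 225 223 217 209 201 195 191 191 191 191
 191 191]
70 [191]
```

move_arm(deltas=[80,0,0,0,0,0,5,60,-25,0,0,0,0,0,40,-35,0,0,0,0,0,40,-35,0,0,0,0,0,40,-35,0,0,0,0,0,40,0,0,0,8.5,0,0,40,0,0,0,8.5,0,0,40,0,0,0,8.5,0,0,40,0,0,0,8.5,0,0,40,0,0,0,8.5,0,0])

```text
t: 8.4
tcp_pos: [0.4323, 0.1965, 0.1481]
tool_rot: [-0.309, 0.636, 0.309, 0.636]
force: [-0.2, 0.1, -0.1]
finger_gap: 0.468
```

move_arm(deltas=[40,0,0,0,8.5,0,0,40,0,0,0,8.5,0,0,40,0,0,0,8.5,0,0,40,0,0,0,8.5,0,0,40,0,0,0,8.5,0,0,40,0,0,0,5,0,0,40,0,0,0,0,0,0])

```text
t: 9.1
tcp_pos: [0.4323, 0.1965, 0.148]
tool_rot: [-0.028, 0.706, 0.029, 0.707]
force: [0.5, 0.6, 0.8]
finger_gap: 0.469
```

```bash
sed -i 's/^O=.*/O=np.array([.52495,.09277])-.005*ey+.0005*ex/' T.py; python3 go.py 4 212 150 0; python3 box.py
```

```text
t 9.1 tcp track mm [-84.4 115.9] z 148.0 F [0.53 0.62 0.82] gap 0.469
rotvec(now tool) deg [-0.03  0.02 -0.  ] q6 0.11 | shift after rot mm [-2.  96.1 88.4] | shift in current tool [-1.9 96.2 88.4]
tool axes in track: y [-0.  1.] z [ 1. -0.]
O [0.5258537  0.08782699]
top n 1325 rect track mm [  6.7 120.1] [118.2  78.9] 86.91 0.06638890671423142
side n 958 rect track mm [  0.3 117.5] [130.6  84.7] 88.94 0.06770924703230483
```

move_arm(deltas=[40,0,32,29,0,0,0,40,0,32,29,0,0,0,40,0,32,30,0,0,0,40,30,0,0,0,0,0,40,30,0,0,0,0,0,40,30,0,0,0,0,0,40,20,0,0,0,0,0,40,12,0,0,0,0,0,40,0,0,0,0,0,0,40,0,0,0,0,0,0])

```text
t: 10.2
tcp_pos: [0.5126, 0.2994, 0.0265]
tool_rot: [-0.029, 0.706, 0.029, 0.707]
force: [0.8, 0.2, 0.4]
finger_gap: 0.468
```

```bash
python3 go.py 4 212 26 0; python3 box.py;  python3 - <<'E'
from h import *
s=snap('side');im=cv2.cvtColor(s['image'],cv2.COLOR_RGB2BGR)
cv2.imwrite('pics/a5.png',cv2.resize(im[130:280,200:395],(780,600),interpolation=cv2.INTER_CUBIC))
E
```

```text
t 10.2 tcp track mm [  4. 212.] z 26.5 F [0.81 0.17 0.45] gap 0.468
rotvec(now tool) deg [-0.01  0.05 -0.01] q6 0.26 | shift after rot mm [0.5 0.  0. ] | shift in current tool [0.5 0.  0. ]
tool axes in track: y [-0.  1.] z [ 1. -0.]
O [0.5258537  0.08782699]
top n 1983 rect track mm [  4.5 119.3] [119.3  79.5] 89.97 0.0664122578553911
side n 1020 rect track mm [ -0.5 139.2] [ 85.6 175.3] 0.58 0.06771573840394869
```

View pics/a5.png

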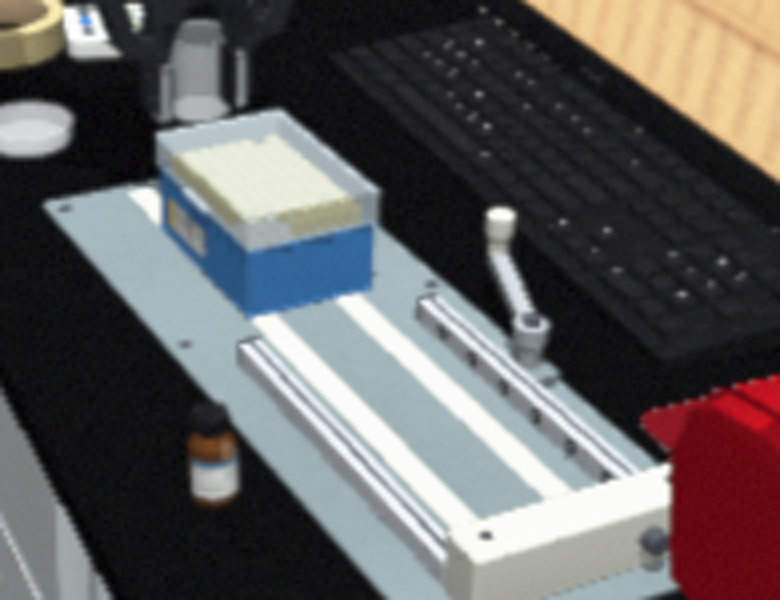

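```bash
cat > front.py <<'E'
from T import *
s=snap('side');im=s['image'];hsv=cv2.cvtColor(im,cv2.COLOR_RGB2HSV)
X=cloud(s);T=w2t(X)
m=((hsv[...,0]>98)&(hsv[...,0]<125)&(hsv[...,1]>110)&(abs(T[...,0])<.08)&(abs(T[...,1])<.25)&(X[...,2]>0)&(X[...,2]<.06)).astype(np.uint8)
m=cv2.morphologyEx(m,cv2.MORPH_OPEN,np.ones((3,3)))
# front face points by depth: front face = plane of min y
P=np.concatenate([T[m>0]*1000,X[m>0][:,2:]*1000],1)
fy=np.percentile(P[:,1],3)
f=P[abs(P[:,1]-fy)<4]
print('front y',np.median(f[:,1]).round(1),'x range by z-band')
for z0,z1 in((8,18),(18,30),(30,44)):
    q=f[(f[:,2]>z0)&(f[:,2]<z1)]
    if len(q)>5: print((z0,z1),len(q),np.percentile(q[:,0],[1,3,97,99]).round(1))
sd=P[(P[:,1]>fy+8)]
print('near side x: front third, back third',[np.median(sd[(sd[:,1]>fy+a)&(sd[:,1]<fy+b)&(sd[:,0]<0),0]).round(1) for a,b in((8,40),(40,75),(75,110))], 'z med',np.median(sd[:,2]))
# rails in side depth
z=X[...,2]
for nm,sg in(('near',-1),('far',1)):
    r=(z>.0165)&(z<.0195)&(abs(T[...,0]-sg*.054)<.014)&(T[...,1]>-.15)&(T[...,1]<.02)
    print(nm,r.sum(),np.percentile(T[r][:,0]*1000,[3,50,97]).round(1))
E
python3 front.py
```

```text
front y 62.4 x range by z-band
(8, 18) 112 [-37.3 -36.2  38.   40. ]
(18, 30) 122 [-37.9 -36.2  37.5  38.8]
(30, 44) 140 [-36.5 -35.3  36.2  38. ]
near side x: front third, back third [np.float64(-36.8), np.float64(-36.5), np.float64(-36.7)] z med 28.380476312596848
near 213 [-63.  -58.4 -50.7]
far 210 [44.5 49.6 61.3]
```

```bash
sleep 1
```

move_arm(deltas=[40,0,-6,0,0,0,0,40,0,-6,0,0,0,0,40,0,-4,0,0,0,0,40,0,-3,0,0,0,0,40,0,-3,0,0,0,0,40,0,-3,-0.4,0,0,0,40,0,-3,-0.5,0,0,0,40,0,-3,-0.5,0,0,0,40,0,-3,-0.5,0,0,0,40,0,0,0,0,0,0])

```text
t: 11.4
tcp_pos: [0.5128, 0.2647, 0.026]
tool_rot: [-0.029, 0.707, 0.028, 0.706]
force: [-0.6, -0.8, 0.1]
finger_gap: 0.472
```

```bash
python3 go.py 4 212 26 0; python3 box.py;  python3 front.py
```

```text
t 11.4 tcp track mm [  1.3 177.4] z 26.0 F [-0.62 -0.79  0.14] gap 0.472
rotvec(now tool) deg [-0.04 -0.02  0.02] q6 0.2 | shift after rot mm [-0.  34.6  2.7] | shift in current tool [-0.  34.6  2.7]
tool axes in track: y [-0.  1.] z [ 1. -0.]
O [0.5258537  0.08782699]
top n 1485 rect track mm [ 2.6 92.3] [79.5 91.1] 0.0 0.06634549282322956
side n 1032 rect track mm [ -2.1 116.4] [156.3  84.7] 89.98 0.06773395325133837
front y 49.5 x range by z-band
(8, 18) 94 [-38.5 -37.2  34.8  36.8]
(18, 30) 133 [-38.9 -37.4  34.7  36.8]
(30, 44) 143 [-39.1 -37.3  33.7  36.2]
near side x: front third, back third [np.float64(-38.7), np.float64(-38.6), np.float64(-38.6)] z med 29.187346831756862
near 204 [-63.1 -57.6 -50.7]
far 217 [44.2 49.7 61.4]
```

move_arm(deltas=[40,0,-2,-0.3,0,0,0,40,0,-3,-0.4,0,0,0,40,0,-3,-0.4,0,0,0,40,0,-3,-0.4,0,0,0,40,0,-3,-0.3,0,0,0,40,0,-3,-0.3,0,0,0,40,0,-2,0,0,0,0,40,0,0,0,0,0,0])

```text
t: 12.35
tcp_pos: [0.5123, 0.2456, 0.026]
tool_rot: [-0.029, 0.707, 0.028, 0.706]
force: [0.5, 0.2, 0.2]
finger_gap: 0.462
```

```bash
python3 go.py 0 150 26 0; python3 box.py;  python3 front.py; python3 - <<'E'
from h import *
s=snap('top');im=cv2.cvtColor(s['image'],cv2.COLOR_RGB2BGR)
cv2.imwrite('pics/a6t.png',cv2.resize(im[135:235,175:395],(792,360),interpolation=cv2.INTER_CUBIC))
s=snap('side');im=cv2.cvtColor(s['image'],cv2.COLOR_RGB2BGR)
cv2.imwrite('pics/a6.png',cv2.resize(im[130:280,200:395],(780,600),interpolation=cv2.INTER_CUBIC))
E
```

```text
t 12.35 tcp track mm [ -0.7 158.3] z 26.0 F [0.53 0.21 0.19] gap 0.462
rotvec(now tool) deg [-0.05 -0.02  0.02] q6 0.17 | shift after rot mm [ 0.  -8.3  0.7] | shift in current tool [ 0.  -8.3  0.7]
tool axes in track: y [-0.  1.] z [ 1. -0.]
O [0.5258537  0.08782699]
top n 1349 rect track mm [ 0.4 68.8] [82.6 79.3] 89.87 0.06643702534674795
side n 1071 rect track mm [-4.1 98.7] [158.3  84.4] 89.99 0.06775715455032745
front y 30.2 x range by z-band
(8, 18) 113 [-40.  -38.3  33.9  34.6]
(18, 30) 122 [-41.  -40.9  33.3  35.5]
(30, 44) 154 [-41.3 -40.7  32.9  34.6]
near side x: front third, back third [np.float64(-41.0), np.float64(-40.6), np.float64(-41.4)] z med 28.74702320942309
near 229 [-63.  -58.3 -50.9]
far 218 [44.4 50.5 60.2]
```

View pics/a6.png

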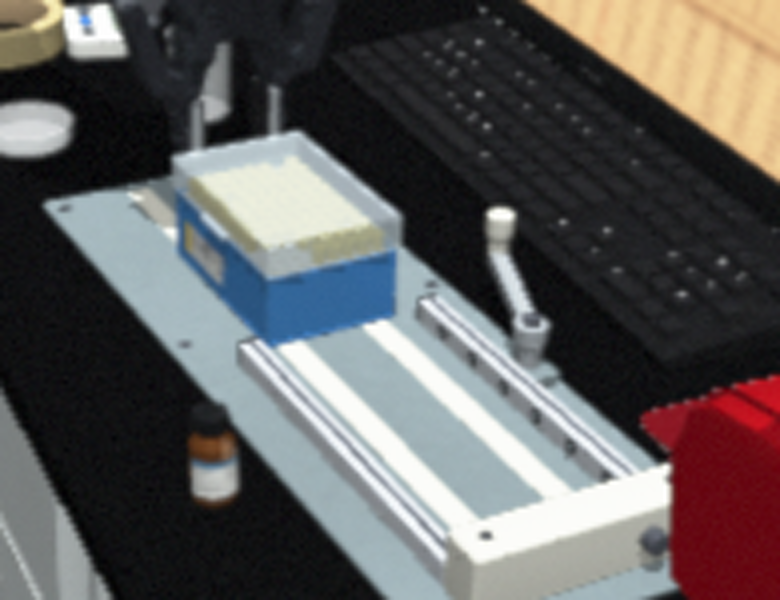

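View pics/a6t.png

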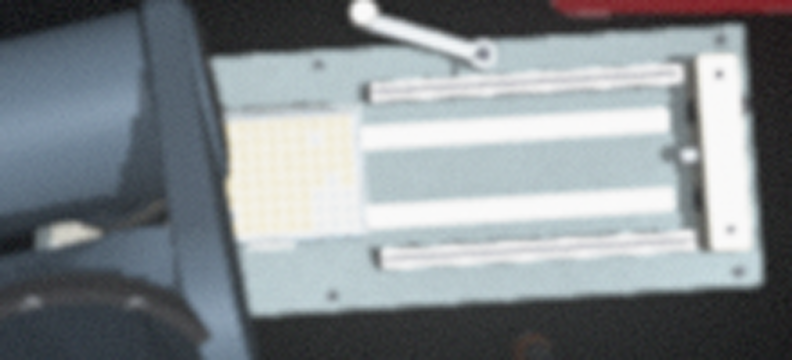

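move_arm(deltas=[40,0,-3,0,0,0,0,40,0,-5,0,0,0,0,40,0,-5,0,0,0,0,40,0,-5,0,0,0,0,40,0,-5,0,0,0,0,40,0,-5,0,0,0,0,40,0,-5,0,0,0,0,40,0,-5,0,0,0,0,40,0,-3,0,0,0,0,40,0,0,0,0,0,0])

```text
t: 13.6
tcp_pos: [0.5157, 0.2045, 0.026]
tool_rot: [-0.029, 0.707, 0.028, 0.706]
force: [0.6, 0.4, -0.5]
finger_gap: 0.465
```

```bash
python3 go.py 0 150 26 0; python3 box.py;  python3 front.py
```

```text
t 13.6 tcp track mm [ -0.7 117.2] z 26.0 F [ 0.55  0.4  -0.46] gap 0.465
rotvec(now tool) deg [-0.05 -0.01  0.03] q6 0.1 | shift after rot mm [-0.  32.8  0.7] | shift in current tool [-0.  32.8  0.7]
tool axes in track: y [-0.  1.] z [ 1. -0.]
O [0.5258537  0.08782699]
top n 1088 rect track mm [ 0.4 16.6] [79.4 60.2] 0.29 0.06638254937131742
side n 1188 rect track mm [-4.4 56.7] [ 85.  157.3] 0.32 0.06770083677075034
front y -10.9 x range by z-band
(8, 18) 116 [-41.2 -39.3  33.4  35.3]
(18, 30) 141 [-41.8 -40.5  33.4  34.6]
(30, 44) 169 [-41.2 -40.3  33.9  35.3]
near side x: front third, back third [np.float64(-40.9), np.float64(-40.6), np.float64(-40.8)] z med 30.802604599237554
near 230 [-62.9 -57.3 -41.2]
far 210 [44.4 50.2 57.4]
```

move_arm(deltas=[40,0,-3,0,0,0,0,40,0,-6,0,0,0,0,40,0,-6,0,0,0,0,40,0,-6,0,0,0,0,40,0,-6,0,0,0,0,40,0,-6,0,0,0,0,40,0,-6,0,0,0,0,40,0,-6,0,0,0,0,40,0,-6,0,0,0,0,40,0,-6,0,0,0,0])

```text
t: 14.75
tcp_pos: [0.5202, 0.1479, 0.026]
tool_rot: [-0.028, 0.707, 0.028, 0.707]
force: [-0.1, 0.8, -0.6]
finger_gap: 0.467
```

move_arm(deltas=[40,0,-6,0,0,0,0,40,0,-6,0,0,0,0,40,0,-6,0,0,0,0,40,0,-6,0,0,0,0,40,0,-4,0,0,0,0,40,0,-3,0,0,0,0,40,0,0,0,0,0,0])

```text
t: 15.45
tcp_pos: [0.5229, 0.117, 0.026]
tool_rot: [-0.028, 0.706, 0.028, 0.707]
force: [-0.2, 0.5, -0.1]
finger_gap: 0.466
```

```bash
python3 go.py 0 -55 26 0; python3 box.py;  python3 front.py; python3 - <<'E'
from h import *
s=snap('side');im=cv2.cvtColor(s['image'],cv2.COLOR_RGB2BGR)
cv2.imwrite('pics/a7.png',cv2.resize(im[130:280,200:395],(780,600),interpolation=cv2.INTER_CUBIC))
E
```

```text
t 15.45 tcp track mm [-0.6 29.3] z 26.0 F [-0.16  0.49 -0.05] gap 0.466
rotvec(now tool) deg [-0.05  0.01  0.02] q6 -0.07 | shift after rot mm [  0.  -84.3   0.6] | shift in current tool [  0.  -84.3   0.7]
tool axes in track: y [-0.  1.] z [ 1. -0.]
O [0.5258537  0.08782699]
top n 45 rect track mm [-22.9 -25.5] [41.4  2.2] 86.5 0.06613643933397424
side n 1427 rect track mm [ -4.4 -30.7] [ 85.  154.9] 0.07 0.0675999598920838
front y -98.8 x range by z-band
(8, 18) 134 [-39.6 -39.4  32.8  33.9]
(18, 30) 168 [-40.9 -39.5  32.8  35.2]
(30, 44) 195 [-40.8 -39.2  33.1  35.2]
near side x: front third, back third [np.float64(-40.8), np.float64(-40.8), np.float64(-41.2)] z med 30.597436989387063
near 254 [-63.  -57.2 -40.3]
far 94 [44.6 49.5 57.4]
```

View pics/a7.png

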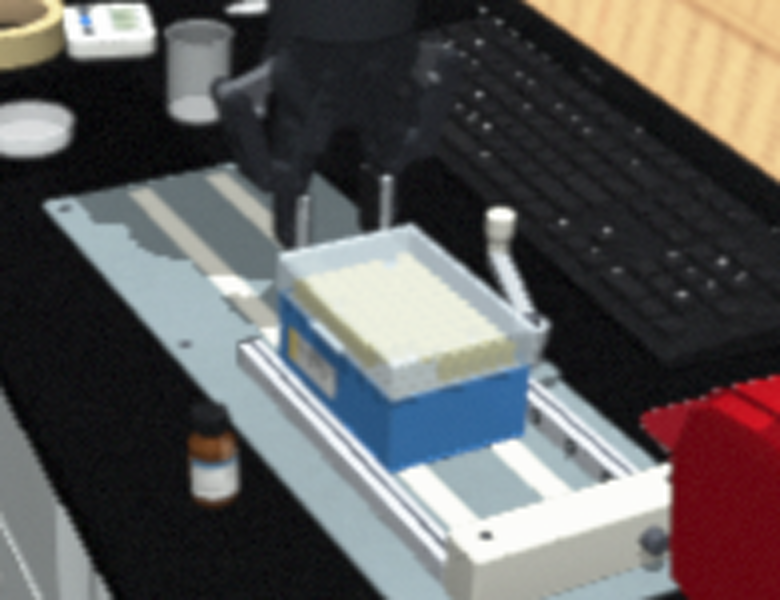

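move_arm(deltas=[40,0,-3,0,0,0,0,40,0,-6,0,0,0,0,40,0,-6,0,0,0,0,40,0,-6,0,0,0,0,40,0,-6,0,0,0,0,40,0,-6,0,0,0,0,40,0,-6,0,0,0,0,40,0,-6,0,0,0,0,40,0,-6,0,0,0,0,40,0,-4,0,0,0,0])

```text
t: 16.65
tcp_pos: [0.5272, 0.0621, 0.026]
tool_rot: [-0.028, 0.707, 0.028, 0.707]
force: [-0.2, 2.0, -0.1]
finger_gap: 0.471
```

move_arm(deltas=[40,0,-4,0,0,0,0,40,0,-4,0,0,0,0,40,0,-4,0,0,0,0,40,0,-3,0,0,0,0,40,0,-2,0,0,0,0,40,0,-2,0,0,0,0,40,0,0,0,0,0,0])

```text
t: 17.35
tcp_pos: [0.5287, 0.0434, 0.0259]
tool_rot: [-0.029, 0.707, 0.028, 0.707]
force: [1.2, 1.6, 0.1]
finger_gap: 0.473
```

```bash
python3 go.py 0 -55 26 0;  python3 front.py
```

```text
t 17.35 tcp track mm [ -0.8 -44.5] z 25.9 F [1.21 1.6  0.05] gap 0.473
rotvec(now tool) deg [-0.03 -0.    0.02] q6 -0.21 | shift after rot mm [ -0.1 -10.5   0.8] | shift in current tool [ -0.1 -10.5   0.8]
tool axes in track: y [-0.  1.] z [ 1. -0.]
front y -172.1 x range by z-band
(18, 30) 39 [-41.1 -40.6  33.6  35.5]
(30, 44) 232 [-41.1 -39.8  32.6  34.1]
near side x: front third, back third [np.float64(-40.8), np.float64(-40.6), np.float64(-41.1)] z med 32.41499035014461
near 246 [-63.  -56.2 -40.9]
far 3 [45.7 54.8 57.2]
```

move_arm(deltas=[40,0,-2,0,0,0,0,40,0,-2,0,0,0,0,40,0,-2,0,0,0,0,40,0,-1,0,0,0,0,40,0,-1,0,0,0,0])

```text
t: 17.9
tcp_pos: [0.5293, 0.0357, 0.0259]
tool_rot: [-0.028, 0.707, 0.028, 0.706]
force: [-0.1, 1.7, 0.2]
finger_gap: 0.465
```

move_arm(deltas=[40,0,-1,0,0,0,0,40,0,-1,0,0,0,0])

```text
t: 18.1
tcp_pos: [0.5294, 0.0337, 0.0259]
tool_rot: [-0.028, 0.707, 0.028, 0.706]
force: [-0.2, 1.3, -1.3]
finger_gap: 0.472
```

move_arm(deltas=[40,0,-1,0,0,0,0,40,0,0,0,0,0,0])

```text
t: 18.3
tcp_pos: [0.5294, 0.0334, 0.026]
tool_rot: [-0.028, 0.707, 0.029, 0.707]
force: [0.8, 4.7, 1.0]
finger_gap: 0.465
```

```bash
python3 go.py 0 -55 26 0;  python3 front.py
```

```text
t 18.3 tcp track mm [ -0.8 -54.5] z 26.0 F [0.78 4.71 1.  ] gap 0.465
rotvec(now tool) deg [-0.06 -0.   -0.06] q6 -0.23 | shift after rot mm [ 0.  -0.5  0.8] | shift in current tool [ 0.  -0.5  0.8]
tool axes in track: y [-0.  1.] z [ 1. -0.]
front y -182.2 x range by z-band
(30, 44) 128 [-40.5 -39.6  32.9  33.5]
near side x: front third, back third [np.float64(-40.7), np.float64(-40.5), np.float64(-40.9)] z med 33.87587112818737
near 251 [-63.1 -56.9 -41.3]
far 14 [44.2 48.7 56.5]
```

move_arm(deltas=[40,0,-1,0,0,0,0,40,0,0,0,0,0,0])

```text
t: 18.55
tcp_pos: [0.5294, 0.0333, 0.0262]
tool_rot: [-0.027, 0.707, 0.029, 0.707]
force: [0.1, 9.1, 1.8]
finger_gap: 0.468
```

```bash
python3 go.py 0 -55 26 0;  python3 front.py; python3 - <<'E'
from h import *
s=snap('side');im=cv2.cvtColor(s['image'],cv2.COLOR_RGB2BGR)
cv2.imwrite('pics/a8.png',cv2.resize(im[150:300,220:415],(780,600),interpolation=cv2.INTER_CUBIC))
E
```

```text
t 18.55 tcp track mm [ -0.9 -54.6] z 26.2 F [0.09 9.07 1.75] gap 0.468
rotvec(now tool) deg [-0.09  0.   -0.12] q6 -0.23 | shift after rot mm [ 0.2 -0.4  0.9] | shift in current tool [ 0.2 -0.4  0.9]
tool axes in track: y [-0.  1.] z [ 1. -0.]
front y -182.4 x range by z-band
(30, 44) 131 [-42.  -41.4  32.   33.6]
near side x: front third, back third [np.float64(-40.7), np.float64(-40.8), np.float64(-40.8)] z med 33.86365328727378
near 255 [-63.  -57.2 -40.9]
far 10 [45.2 47.5 54.8]
```

View pics/a8.png

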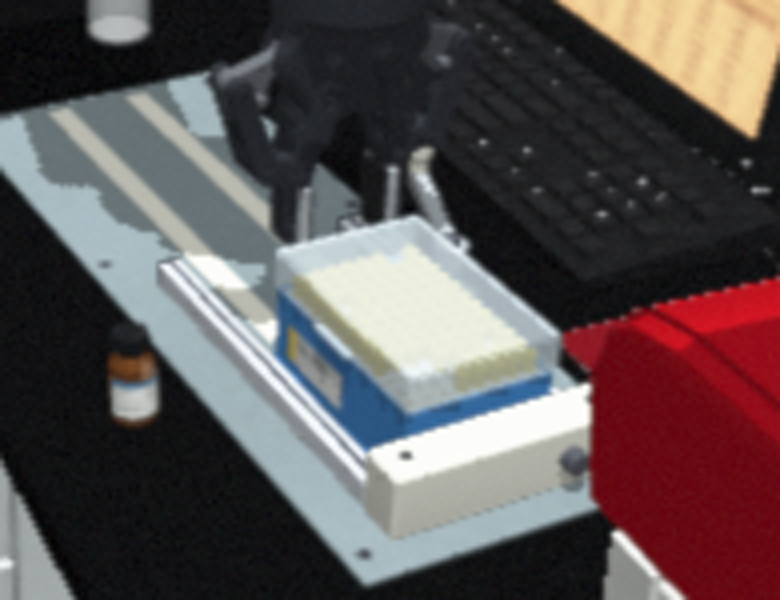

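move_arm(deltas=[40,0,2,0,0,0,0,40,0,8,0,0,0,0,40,0,10,0,0,0,0,40,-20,0,0,0,0,0,20,-40,0,0,0,0,0,0,-40,0,0,0,0,0,0,-40,0,0,0,0,0,0,0,0,0,0,0,0])

```text
t: 19.45
tcp_pos: [0.5321, 0.0517, 0.1714]
tool_rot: [-0.03, 0.702, 0.028, 0.711]
force: [0.3, 0.8, 0.2]
finger_gap: -0.002
```

```bash
python3 - <<'E'
from T import *
for n in ('top','side'):
    s=snap(n,'b1'+n);X=cloud(s);T=w2t(X)*1000;z=X[...,2]
    print(n)
    for z0,z1 in((.01,.03),(.03,.08),(.08,.12),(.12,.2),(.2,.3),(.3,.5)):
        m=(z>z0)&(z<z1)&(T[...,0]>110)&(T[...,0]<400)&(T[...,1]>-90)&(T[...,1]<120)
        if m.sum()>10: print((z0,z1),m.sum(),'min track x',np.percentile(T[m][:,0],[0.5,2,10]).round(0))
E
python3 go.py 131 10 80 0; python3 box.py
```

```text
top
(0.01, 0.03) 3256 min track x [151. 154. 165.]
(0.03, 0.08) 739 min track x [231. 232. 234.]
(0.08, 0.12) 981 min track x [236. 238. 241.]
(0.12, 0.2) 2487 min track x [243. 244. 248.]
(0.2, 0.3) 4428 min track x [254. 256. 259.]
side
(0.01, 0.03) 2743 min track x [141. 146. 155.]
(0.03, 0.08) 744 min track x [227. 228. 230.]
(0.08, 0.12) 1047 min track x [232. 234. 237.]
(0.12, 0.2) 2216 min track x [239. 241. 244.]
(0.2, 0.3) 3088 min track x [250. 252. 256.]
(0.3, 0.5) 2947 min track x [263. 265. 268.]
t 19.55 tcp track mm [ -0.4 -35.9] z 167.0 F [-0.38  0.55 -0.09] gap 0.001
rotvec(now tool) deg [-0.    0.13  0.05] q6 -0.19 | shift after rot mm [ 87.   45.9 131.4] | shift in current tool [ 87.2  46.  131.2]
tool axes in track: y [-0.  1.] z [ 1. -0.]
O [0.5258537  0.08782699]
top n 555 rect track mm [ -22.1 -137.4] [34.3 92.8] 0.08 0.06633699193366618
side n 1631 rect track mm [  -4.1 -126. ] [125.5  85.4] 89.25 0.0675208752099351
```

View pics/b1side.png

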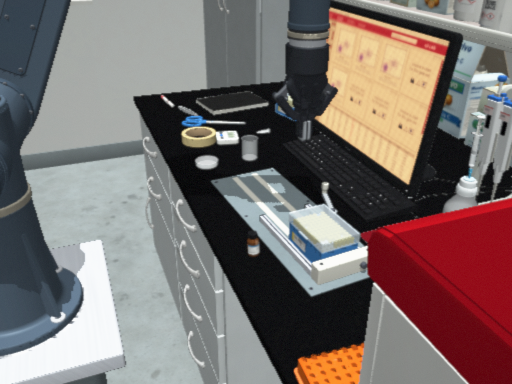

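View pics/b1top.png

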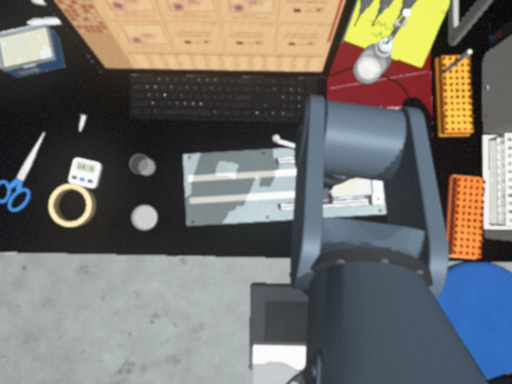

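move_arm(deltas=[0,0,12,32,0,0,0,0,0,12,32,0,0,0,0,0,12,32,0,0,0,0,0,12,32,0,0,0,0,30,0,0,0,0,0,0,30,0,0,0,0,0,0,30,0,0,0,0,0,0,20,0,0,0,0,0,0,10,0,0,0,0,0,0,0,0,0,0,0,0])

```text
t: 20.65
tcp_pos: [0.6495, 0.1099, 0.0428]
tool_rot: [-0.028, 0.709, 0.029, 0.704]
force: [-0.4, 0.1, 0.1]
finger_gap: 0.001
```

```bash
python3 go.py 126 12 41 0; python3 - <<'E'
from T import *
s=snap('side');im=cv2.cvtColor(s['image'],cv2.COLOR_RGB2BGR)
cv2.imwrite('pics/b2.png',cv2.resize(im[100:300,230:490],(780,600),interpolation=cv2.INTER_CUBIC))
X=cloud(s);T=w2t(X)*1000;z=X[...,2]
k=(z>.045)&(z<.062)&(T[...,0]>60)&(T[...,0]<112)&(T[...,1]>-20)&(T[...,1]<60)&(s['image'].min(-1)>150)
print(k.sum(),T[k].mean(0) if k.any() else '')
s=snap('top','b2t')
E
```

```text
t 20.65 tcp track mm [125.   11.9] z 42.8 F [-0.37  0.12  0.1 ] gap 0.001
rotvec(now tool) deg [-0.03 -0.35 -0.02] q6 -0.08 | shift after rot mm [1.8 0.1 1. ] | shift in current tool [1.8 0.1 1. ]
tool axes in track: y [-0.  1.] z [ 1. -0.]
31 [94.24464738 19.16003623]
```

View pics/b2.png

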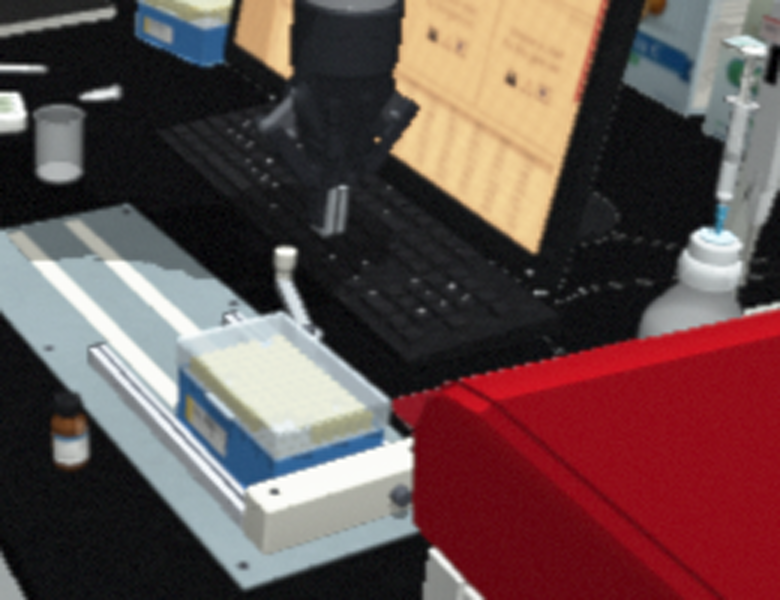

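move_arm(deltas=[0,1,2,-6,0,0,0,0,0,3,-6,0,0,0,0,0,3,-7,0,0,0,0,0,3,-6,0,0,0,0,0,3,-7,0,0,0,0,0,1,-6,0,0,0,0,0,1,-6,0,0,0,0,0,1,-6,0,0,0,0,0,0,-6,0,0,0,0,0,0,0,0,0,0])

```text
t: 21.75
tcp_pos: [0.5933, 0.1223, 0.0448]
tool_rot: [-0.028, 0.707, 0.028, 0.706]
force: [-0.8, -0.8, -0.2]
finger_gap: -0.0
```

```bash
python3 go.py 68.4 28.9 42 0; python3 - <<'E'
from T import *
s=snap('side');im=cv2.cvtColor(s['image'],cv2.COLOR_RGB2BGR)
cv2.imwrite('pics/b3.png',cv2.resize(im[130:280,230:425],(780,600),interpolation=cv2.INTER_CUBIC))
E
```

```text
t 21.75 tcp track mm [70.  28.9] z 44.8 F [-0.83 -0.84 -0.2 ] gap -0.0
rotvec(now tool) deg [-0.03 -0.09 -0.  ] q6 -0.06 | shift after rot mm [ 2.8  0.  -1.6] | shift in current tool [ 2.8  0.  -1.6]
tool axes in track: y [-0.  1.] z [ 1. -0.]
```

View pics/b3.png

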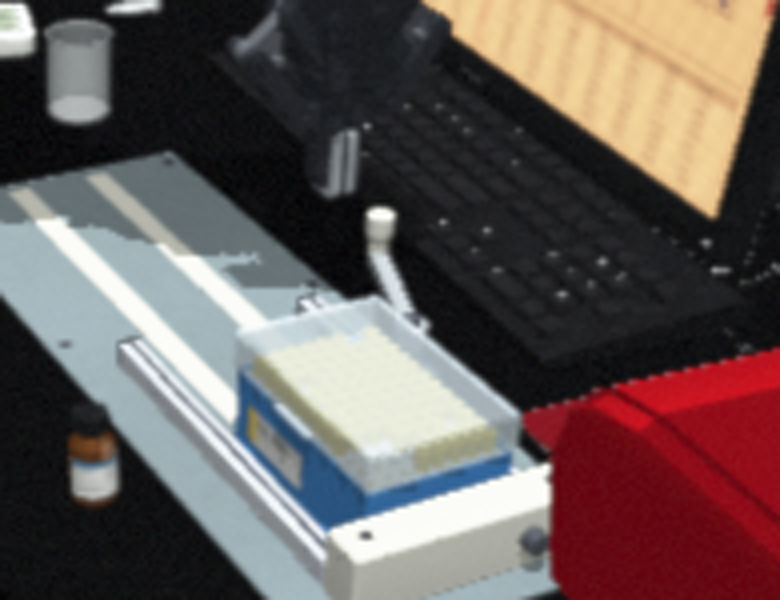

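```bash
python3 - <<'E'
from T import *
st=manip.sense();p=st['tcp_pos']
s=snap('side');im=cv2.cvtColor(s['image'],cv2.COLOR_RGB2BGR)
u,v=proj(s,p);print('tcp px side zoom',(u-230)*4,(v-130)*4, p)
X=cloud(s);T=w2t(X)*1000;z=X[...,2]
for (a,b) in((380,215),(380,230),(325,180),(345,175),(335,190)):
    uu,vv=230+a//4,130+b//4;print((a,b),T[vv,uu].round(1),(z[vv,uu]*1000).round(1))
s=snap('top');im=cv2.cvtColor(s['image'],cv2.COLOR_RGB2BGR)
cv2.imwrite('pics/b3t.png',cv2.resize(im[125:245,205:385],(780,520),interpolation=cv2.INTER_CUBIC))
E
```

```text
tcp px side zoom 330.8868498131003 240.0161788824512 [0.59416592 0.12222112 0.04495965]
(380, 215) [96.6 21.6] 59.7
(380, 230) [92.5 14.5] 54.2
(325, 180) [60.2 22.8] 86.2
(345, 175) [70.5 19.9] 90.1
(335, 190) [63.6 19.7] 82.1
```

View pics/b3t.png

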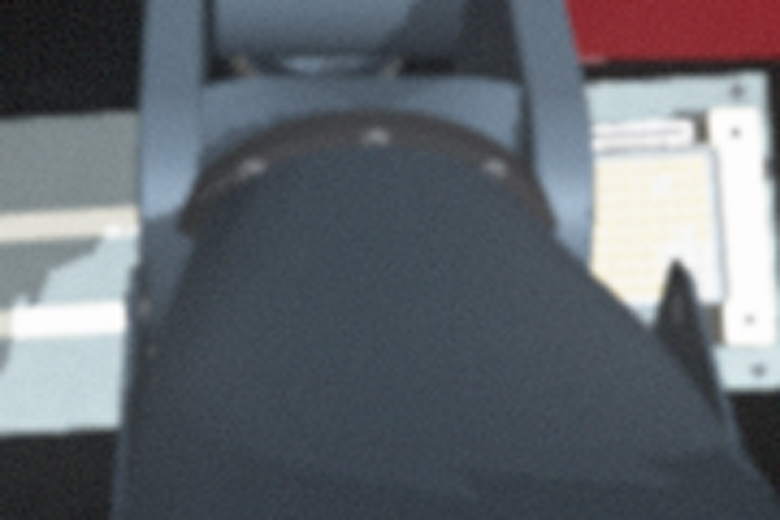

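```bash
python3 - <<'E'
from T import *
s=snap('side')
X=cloud(s);T=w2t(X)*1000;z=X[...,2]*1000
for v in range(168,196,2):
    print(v,[(int(T[v,u,0]),int(T[v,u,1]),int(z[v,u])) for u in range(306,322,3)], s['image'][v,312])
E
```

```text
168 [(162, 207, 2), (58, 30, 99), (62, 24, 101), (68, 21, 101), (76, 22, 99), (174, 156, 21)] [33 36 39]
170 [(159, 201, 0), (56, 25, 97), (62, 23, 97), (69, 23, 95), (75, 21, 95), (173, 154, 17)] [49 53 56]
172 [(148, 184, 3), (55, 24, 93), (64, 25, 91), (68, 20, 92), (75, 19, 91), (169, 147, 15)] [52 56 60]
174 [(145, 179, 1), (56, 24, 88), (63, 23, 87), (67, 18, 88), (77, 22, 85), (164, 140, 14)] [58 59 63]
176 [(140, 169, 0), (64, 37, 76), (64, 25, 81), (68, 20, 83), (76, 20, 81), (160, 133, 12)] [74 78 81]
178 [(132, 157, 2), (138, 153, 3), (63, 23, 77), (69, 21, 77), (156, 140, 5), (156, 126, 11)] [90 95 97]Traceback (most recent call last):
  File "<stdin>", line 5, in <module>
ValueError: cannot convert float NaN to integer
```

```bash
sleep 1
```

move_arm(deltas=[0,-5,-2,9,0,0,0,0,0,-3,9,0,0,0,0,0,-3,9,0,0,0,0,0,-3,9,0,0,0,0,0,-3,10,0,0,0,0,0,-3,10,0,0,0,0,10,0,0,0,0,0,0,10,0,0,0,0,0,0,8,0,0,0,0,0,0,0,0,0,0,0,0])

```text
t: 22.95
tcp_pos: [0.6494, 0.11, 0.0197]
tool_rot: [-0.028, 0.708, 0.029, 0.705]
force: [0.5, -0.0, 0.4]
finger_gap: -0.001
```

```bash
cat > tip.py <<'E'
from T import *
import sys
st=manip.sense();p=st['tcp_pos'];t=w2t(p)*1000
s=snap('side');im=cv2.cvtColor(s['image'],cv2.COLOR_RGB2BGR)
X=cloud(s);T=w2t(X)*1000;z=X[...,2]*1000
m=(abs(T[...,0]-t[0]+2)<22)&(abs(T[...,1]-t[1])<20)&(z>p[2]*1000-5)&(z<p[2]*1000+70)&(s['image'].max(-1)<200)
print('tcp',t.round(1),(p[2]*1000).round(1),'tip lowest z pct',np.percentile(z[m],[.5,2,5,10]).round(1),m.sum())
if len(sys.argv)>1: cv2.imwrite('pics/%s.png'%sys.argv[1],cv2.resize(im[130:280,230:425],(780,600),interpolation=cv2.INTER_CUBIC))
E
python3 tip.py b4;python3 go.py 126 12 16 0
```

```text
tcp [124.9  12.1] 19.7 tip lowest z pct [50.9 53.  55.8 58.3] 201
t 23.0 tcp track mm [125.7  12. ] z 20.5 F [ 0.22 -0.23  1.52] gap -0.001
rotvec(now tool) deg [-0.02 -0.19 -0.01] q6 -0.08 | shift after rot mm [ 4.5 -0.   0.3] | shift in current tool [ 4.5 -0.   0.3]
tool axes in track: y [-0.  1.] z [ 1. -0.]
```

View pics/b4.png

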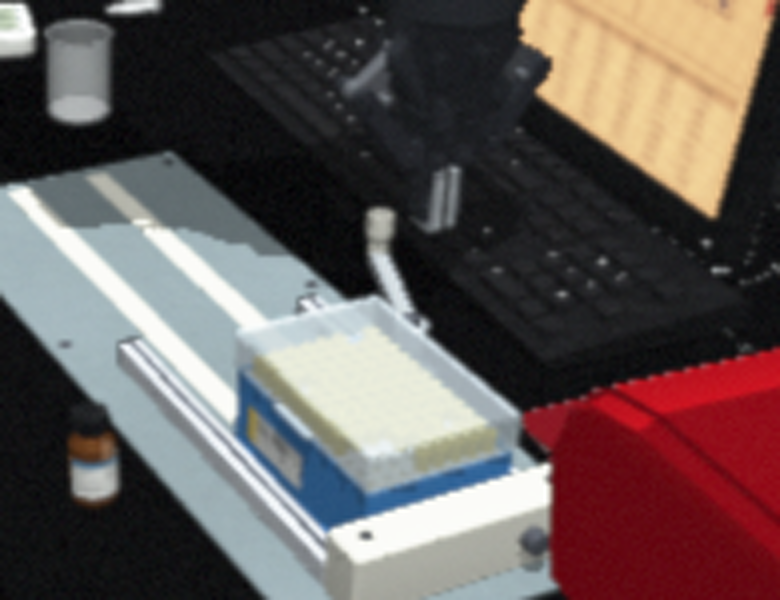

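move_arm(deltas=[0,5,0,0,0,0,0,0,1,2,-6,0,0,0,0,0,3,-6,0,0,0,0,0,3,-7,0,0,0,0,0,3,-6,0,0,0,0,0,3,-7,0,0,0,0,0,0,0,0,0,0])

```text
t: 23.7
tcp_pos: [0.617, 0.1218, 0.0161]
tool_rot: [-0.029, 0.707, 0.029, 0.706]
force: [-0.2, 0.3, 0.4]
finger_gap: -0.0
```

```bash
python3 tip.py b5;python3 go.py 93 26 16 0
```

```text
tcp [93.6 26.5] 16.1 tip lowest z pct [37.8 40.9 48.  51.8] 221
t 23.75 tcp track mm [94.5 26.2] z 16.1 F [-0.25  0.06 -0.4 ] gap -0.001
rotvec(now tool) deg [-0.   -0.04 -0.  ] q6 -0.06 | shift after rot mm [ 0.1 -0.2 -1.5] | shift in current tool [ 0.1 -0.2 -1.5]
tool axes in track: y [-0.  1.] z [ 1. -0.]
```

View pics/b5.png

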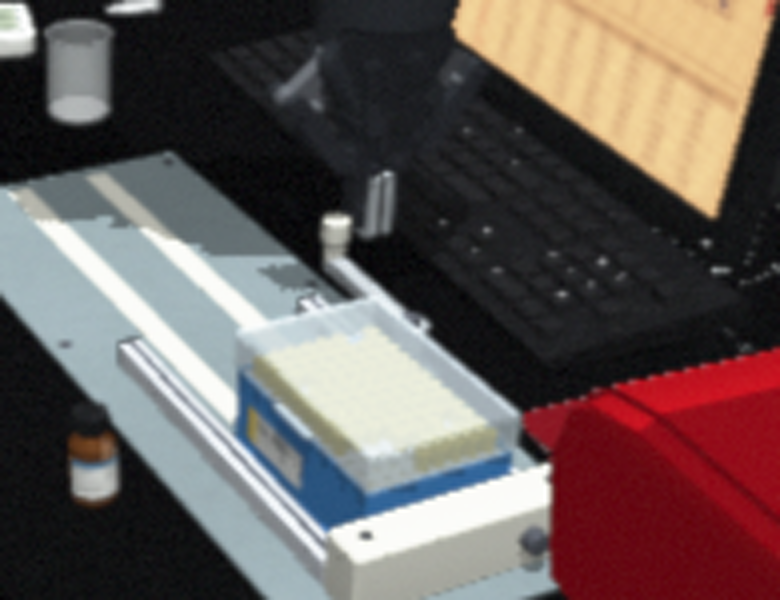

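move_arm(deltas=[0,0,1,-6,0,0,0,0,0,1,-6,0,0,0,0,0,1,-6,0,0,0,0,0,0,-6,0,0,0,0,0,-1,-6,0,0,0,0,0,-1,-6,0,0,0,0,0,-1,-6,0,0,0,0,0,-1,-6,0,0,0,0,0,0,0,0,0,0])

```text
t: 24.65
tcp_pos: [0.5694, 0.1163, 0.0159]
tool_rot: [-0.028, 0.707, 0.028, 0.706]
force: [-0.0, -0.4, 0.4]
finger_gap: -0.0
```

```bash
python3 tip.py b6;python3 go.py 44 24.4 16 0
```

```text
tcp [45.7 24.8] 15.9 tip lowest z pct [27.4 30.3 34.7 42.6] 235
t 24.7 tcp track mm [46.5 24.8] z 15.9 F [1.24 0.23 0.3 ] gap 0.001
rotvec(now tool) deg [-0.05 -0.06 -0.01] q6 -0.07 | shift after rot mm [-0.1 -0.4 -2.5] | shift in current tool [-0.1 -0.4 -2.5]
tool axes in track: y [-0.  1.] z [ 1. -0.]
```

View pics/b6.png

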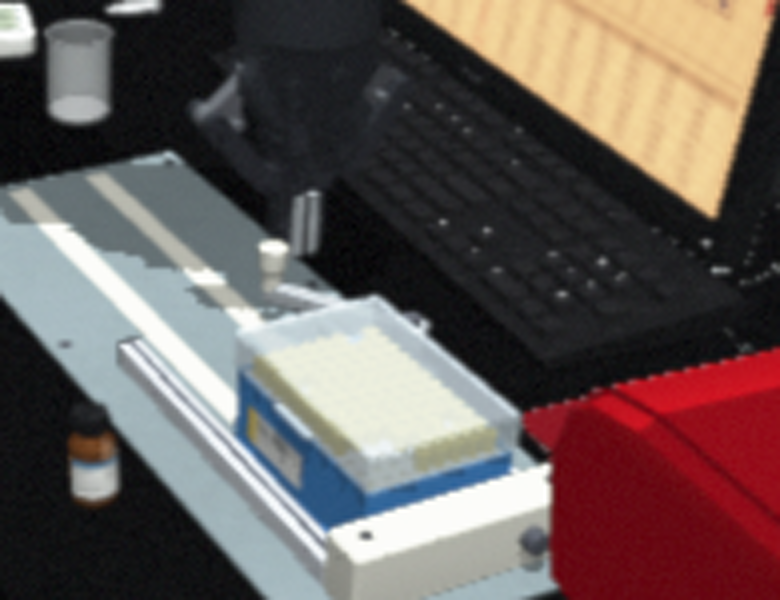

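move_arm(deltas=[0,0,-2,-6,0,0,0,0,0,-3,-6,0,0,0,0,0,-3,-6,0,0,0,0,0,-4,-6,0,0,0,0,0,-4,-5,0,0,0,0,0,-5,-5,0,0,0,0,0,-5,-4,0,0,0,0,0,-5,-4,0,0,0,0,0,0,0,0,0,0])

```text
t: 25.6
tcp_pos: [0.5307, 0.0814, 0.0159]
tool_rot: [-0.028, 0.707, 0.028, 0.706]
force: [-0.1, -0.2, 0.8]
finger_gap: 0.001
```

```bash
python3 tip.py b7;python3 go.py 3.6 -6.4 16 0
```

```text
tcp [ 4.3 -6.8] 15.9 tip lowest z pct [42.4 46.6 51.7 55.4] 204
t 25.65 tcp track mm [ 4.8 -6.6] z 15.9 F [-0.11 -0.36 -0.34] gap -0.0
rotvec(now tool) deg [-0.08 -0.04 -0.01] q6 -0.14 | shift after rot mm [-0.1  0.2 -1.2] | shift in current tool [-0.1  0.2 -1.2]
tool axes in track: y [-0.  1.] z [ 1. -0.]
```

View pics/b7.png

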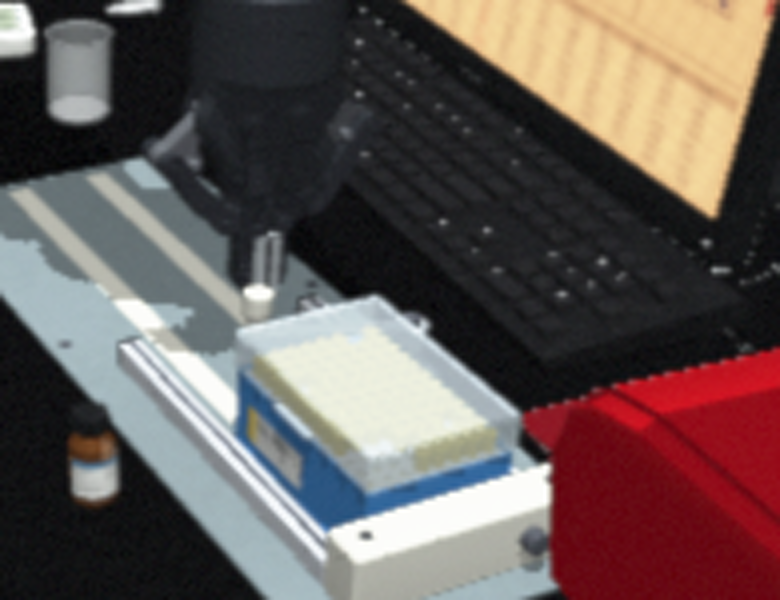

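move_arm(deltas=[0,0,-5,-3,0,0,0,0,0,-5,-3,0,0,0,0,0,-5,-3,0,0,0,0,0,-4,-1,0,0,0,0,0,-3,-1,0,0,0,0,0,-2,-1,0,0,0,0,0,0,0,0,0,0])

```text
t: 26.35
tcp_pos: [0.5215, 0.0569, 0.016]
tool_rot: [-0.028, 0.707, 0.028, 0.707]
force: [-1.2, 0.4, 0.1]
finger_gap: -0.005
```

```bash
python3 tip.py b8;python3 go.py -9 -35.5 16 0
```

```text
tcp [ -6.8 -30.5] 16.0 tip lowest z pct [49.  53.4 55.2 58. ] 206
t 26.4 tcp track mm [ -6.8 -30.3] z 16.0 F [-0.24 -0.13  0.15] gap -0.003
rotvec(now tool) deg [-0.05  0.    0.  ] q6 -0.18 | shift after rot mm [-0.  -5.2 -2.2] | shift in current tool [-0.  -5.2 -2.2]
tool axes in track: y [-0.  1.] z [ 1. -0.]
```

View pics/b8.png

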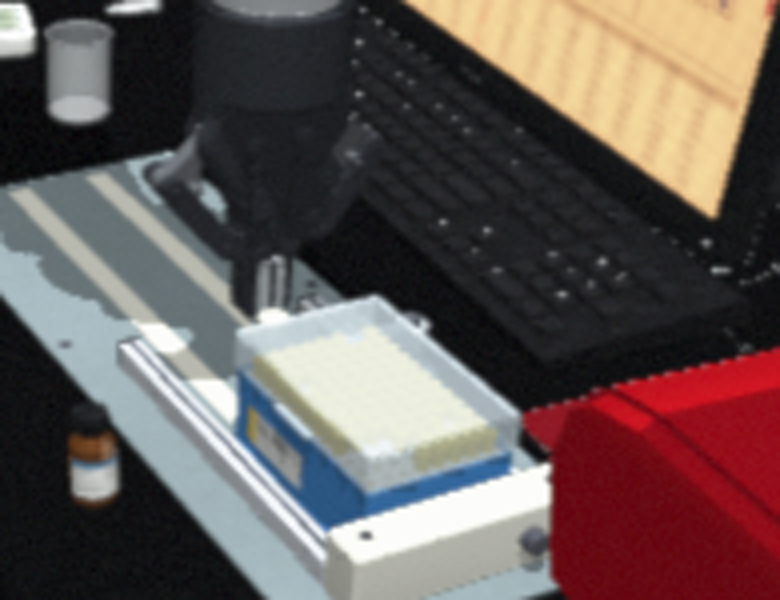

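move_arm(deltas=[0,0,-1.5,-1,0,0,0,0,0,-1.5,-1,0,0,0,0,0,-1,0,0,0,0])

```text
t: 26.7
tcp_pos: [0.5197, 0.0531, 0.016]
tool_rot: [-0.028, 0.707, 0.029, 0.706]
force: [-0.1, 1.0, 0.4]
finger_gap: 0.001
```

move_arm(deltas=[0,0,-1,0,0,0,0,0,0,-1,0,0,0,0])

```text
t: 26.9
tcp_pos: [0.5197, 0.0517, 0.016]
tool_rot: [-0.028, 0.707, 0.029, 0.706]
force: [0.4, 5.6, 0.7]
finger_gap: -0.003
```

move_arm(deltas=[0,0,-1,0,0,0,0,0,0,0,0,0,0,0])

```text
t: 27.1
tcp_pos: [0.5197, 0.0517, 0.016]
tool_rot: [-0.027, 0.707, 0.029, 0.706]
force: [0.9, 8.2, 0.6]
finger_gap: 0.001
```

```bash
python3 tip.py b9;python3 go.py -9 -35.5 16 0
```

```text
tcp [ -9.1 -35.5] 16.0 tip lowest z pct [52.2 55.3 55.9 58.6] 198
t 27.15 tcp track mm [ -9.1 -35.5] z 16.0 F [0.26 6.85 0.12] gap 0.004
rotvec(now tool) deg [-0.1  -0.03 -0.13] q6 -0.2 | shift after rot mm [-0.   0.   0.1] | shift in current tool [-0.   0.   0.1]
tool axes in track: y [-0.  1.] z [ 1. -0.]
```

move_arm(deltas=[0,0,2,0,0,0,0,0,0,5,0,0,0,0,0,0,8,0,0,0,0,0,-30,0,0,0,0,0,0,-40,0,0,0,0,0,0,-40,0,0,0,0,0,0,-40,0,0,0,0,0,0,0,40,-10,0,0,0,0,0,40,-10,0,0,0,0,0,40,-10,0,0,0])

```text
t: 28.15
tcp_pos: [0.479, 0.1834, 0.1666]
tool_rot: [-0.028, 0.706, 0.028, 0.707]
force: [1.0, 0.7, -0.0]
finger_gap: -0.001
```

move_arm(deltas=[0,0,45,-15,0,0,0,0,0,45,-15,0,0,0,0,0,45,-15,0,0,0,0,0,45,-15,0,0,0,0,0,45,-15,0,0,0,0,0,0,0,0,0,0,0,0,0,0,0,0,0])

```text
t: 28.85
tcp_pos: [0.3854, 0.4013, 0.1658]
tool_rot: [-0.03, 0.707, 0.029, 0.706]
force: [-1.1, 0.1, -0.7]
finger_gap: 0.002
```

```bash
python3 go.py -9 -35.5 16 0; python3 box.py; python3 front.py; python3 - <<'E'
from T import *
s=snap('top');im=cv2.cvtColor(s['image'],cv2.COLOR_RGB2BGR)
X=cloud(s);T=w2t(X)*1000;z=X[...,2]
k=(z>.05)&(z<.0615)&(T[...,0]>-60)&(T[...,0]<60)&(T[...,1]>-62)&(T[...,1]<0)
print('knob',k.sum(),np.median(T[k],0))
a=(z>.030)&(z<.042)&(T[...,0]>-30)&(T[...,0]<90)&(T[...,1]>-64)&(T[...,1]<0)
for x0 in range(-20,80,20):
    q=a&(abs(T[...,0]-x0)<10); print(x0,T[q][:,1].mean().round(1) if q.any() else None,end=' ')
for nm,(u,v) in dict(vial=(322,232),beaker=(140,165),dish=(144,217)).items():
    p=X[v,u];print(nm,p.round(3))
cv2.imwrite('pics/c1t.png',cv2.resize(im[125:245,125:390],(795,360),interpolation=cv2.INTER_CUBIC))
s=snap('side');im=cv2.cvtColor(s['image'],cv2.COLOR_RGB2BGR)
cv2.imwrite('pics/c1.png',cv2.resize(im[130:280,230:425],(780,600),interpolation=cv2.INTER_CUBIC))
E
```

```text
t 28.85 tcp track mm [-114.6  323.8] z 165.8 F [-1.05  0.09 -0.72] gap 0.002
rotvec(now tool) deg [ 0.16 -0.01  0.05] q6 0.52 | shift after rot mm [ 149.8 -359.3  105.6] | shift in current tool [ 150.1 -359.5  104.6]
tool axes in track: y [-0.  1.] z [ 1. -0.]
O [0.5258537  0.08782699]
top n 1969 rect track mm [   0.5 -123.9] [118.4  79.5] 89.97 0.06635298049848959
side n 1620 rect track mm [  -4.3 -125.9] [125.8  84.6] 89.94 0.06751064851746358
front y -182.2 x range by z-band
(30, 44) 139 [-40.5 -39.6  31.8  32.7]
near side x: front third, back third [np.float64(-40.8), np.float64(-40.7), np.float64(-40.9)] z med 33.57818178549614
near 258 [-63.1 -57.4 -41.3]
far 10 [45.8 52.4 57.3]
knob 38 [ -9.08750415 -52.78266666]
-20 -49.2 0 -52.2 20 -52.9 40 -52.7 60 -53.0 vial [0.415 0.01  0.048]
beaker [0.562 0.433 0.002]
dish [0.44  0.416 0.014]
```

View pics/c1.png

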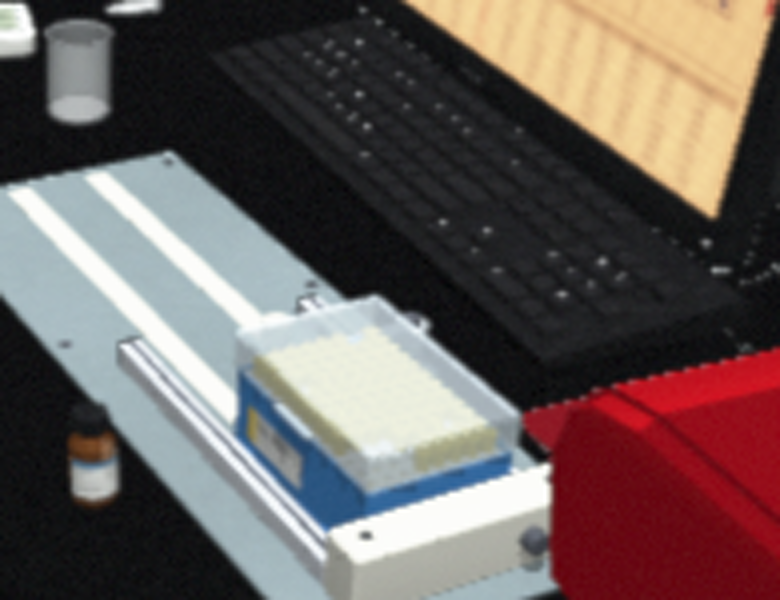

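View pics/c1t.png

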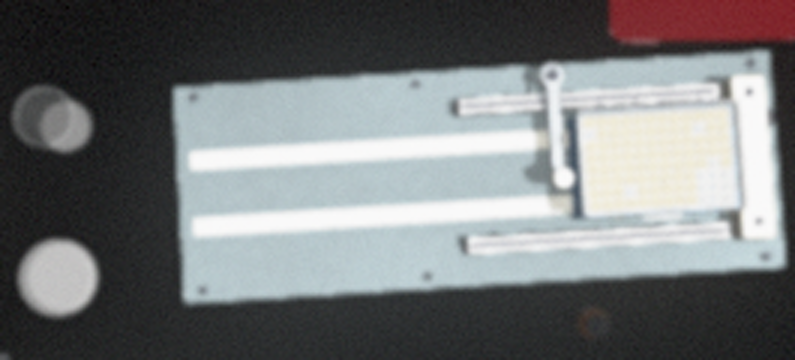

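```bash
sed -i 's/>-.183/>-.2/' box.py; python3 box.py
```

```text
O [0.5258537  0.08782699]
top n 1997 rect track mm [   0.5 -124.7] [120.2  79.5] 89.97 0.06641064049453292
side n 1663 rect track mm [  -4.6 -127. ] [128.   85.2] 89.94 0.0674969261162541
```

```bash
sleep 1
python3 -c "
from station import job
print(job.sign_off())"
```

```text
the job is handed in; nothing more can be done
None
```

The box is home against the end stop, the retaining arm is fully closed behind it, and the job is handed in at about 29 s.

**What I did**
- I squared and centred the box on the entry bed with two-finger side pushes. One of these overshot by about 4 mm, and I corrected it by pushing slightly diagonally from behind.
- I then pushed it straight in with two fingers. At the stop the force rose to 9 N with no further movement.
- I swung the arm closed by its knob until it met its end of travel, at about 8 N and no further movement. Then I withdrew clear of everything.

**Last checks**

| Item | Measured | Expected |
|---|---|---|
| Box along the track | y ≈ -126 mm, after taking off the 1.4 mm offset the rails and knob also show | -126 mm |
| Box across the lane | x ≈ -1 mm | -1 mm |
| Box angle to the track | within about 0.1° | square |
| Knob | (-9, -53) mm before that offset | (-9, -54) mm |

The vial, beaker and dish read the same as at the start, to 1–2 mm. By position, box and gripper stayed clear of the rails, with the box about 9 mm from each. I had no direct reading of the plunger or of rail contact.

**What disagreed**
- The real fingertips ended about 30 mm short of the reported TCP. My first swing at the knob therefore passed over it without touching, and I lowered the tool by the measured amount.
- The side camera reads about 2 mm off across the track compared with the top camera. I allowed for this using the rails.

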